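Load one grinding ball into the mill jar with the ball spoon

ROBOT

A 6-joint arm with a two-finger parallel gripper is mounted at the origin on the work surface. World frame = base frame: x ahead of the robot, y to its left, z up, the work surface at z = 0. Lengths are in m, angles in rad, forces in N, time in s.
With the tool pointing down it reaches from about 0.35 to 0.775 m from the base axis. Payload 5.5 kg.
Tool frame: the origin (TCP) lies at the very end of the fingers, on their centre line; the grasp point (between the pads) lies 19 mm behind it; y points along the fingers, z is the direction in which the jaws open and shut, and the axes are right-handed (so a half turn about y gives the same grasp; the last joint's range is limited). The gripper opens to 85 mm and grips with 20 to 120 N. Pads are 22 mm wide; open, the fingers measure 114 mm over their backs; the gripper's body (76 mm by 85 mm) begins 54 mm behind the grasp point. The pads swing forward as they close: fully open they stand 13 mm farther back than shut.
Start: joints at [-1.276, 0.313, 0.046, 1.304, 0, 1.431], TCP at [0.242, -0.522, 0.231] pointing down, gripper open.
Joint ranges: [-2.76, 2.76], [-0.86, 1.69], [-1.03, 1.26], [-2.2, 2.34], [-1.47, 1.5], [-3.14, 3.14]. Speed limits (rad/s): [2.57, 2.57, 3.14, 3.14, 3.14, 3.14].

INTERFACE

Orientations are given as a unit quaternion [w, x, y, z].
In Python, from workcell import env gives the robot as it stands.
- The arm moves only by the shell command python3 -m inch 'ROWS' [OPENING] [FORCE]. ROWS is JSON, a list that holds one entry, the list of rows, each a list of 4 numbers: the shift along the tool's x, y, z in mm, then the turn about the tool's y in degrees. In form: [[[tx, ty, tz, spin], ...]]. A call has 1 to 10 rows; each row is the pose to reach, as a shift and turn from the pose commanded when the call began, along the tool's axes at that moment; what a row does not reach only later rows make up. A row lasts 1/10 s, in which the tool goes at most 50 mm and 8.59 degrees, less where a joint would pass 70% of its speed; a pose out of reach is approached as far as the arm can. A call with a gripper value outside its range is refused whole. OPENING is the finger opening in mm, from 0 to 85.4, set as the call begins (- or left out, the last holds). The fingers move at their own pace and stop on an object; FORCE is the grip in N (left out, the last holds). Time passes only in rows, so rows that repeat a pose let the fingers close. It gives the time, the measured TCP pose, the force and the opening at its end, in the units of the state.
- env.get_state(): the state, without advancing time (a new reading comes with each control period).
- env.read_camera(name): name is "side" or "top" or "wrist"; returns the picture (384x512x3 uint8, blue, green, red); there is no depth.
- env.camera_model(name): a dict with "fx", "fy", "cx", "cy" (pixels), "R" (3x3) and "t" (3): a world point X has camera coordinates R X + t; the wrist camera has in their place "mount" (4x4, takes a point from camera to tool coordinates, whose origin is the TCP and whose axes are the tool frame's). Camera axes: x right, y down, z forward; pixel columns grow to the right and rows downward; lengths in m; the calibration is good to about 2 mm. A picture is of the moment at which its call begins: read the wrist's pose just before it. camera_model takes no time and is no camera call.
- env.hand_in(): hands the job in, once; it reports no verdict.
The state is a dict: "clock": time; "joint_pos": joint angles; "qvel": joint speeds; "tau": joint torques, N m; "tcp_pos": TCP position; "orientation": TCP orientation; "wrist_force": force on the tool from outside, world axes, zero at the start; "ft_torque": the same for the moment, N m; "finger_gap": finger opening in m.
Only numpy, scipy, OpenCV 4.12 (cv2) and the standard library are available. Lean on these libraries where they do the work, as an engineer would, in place of code of your own. Each camera call takes 0.05 s, during which the arm holds its last target.

TASK

Take the single-ball spoon by its upright handle, scoop the small steel ball (not one of the two big ones) off the grey ball tray and tip it out of the spoon into the wide, low steel jar, not the tall narrow glass beaker. Do not touch the small ball with the fingers. Then stand the spoon upright on the bench top and let go.

Things in the scene. Friction and masses are not known exactly. Their poses are not given: they have to be found in the camera images.
- spoon: Steel one-ball spoon, 120 g, standing on its flat base with an upright black handle. Origin: on the underside, below the handle's axis; z up; its scoop points to -x. Handle 22 mm along x, 14 mm along y (pinch across y), from z = 60 to 120 mm, on a thinner stem. Base 27 mm wide, x -30 to +18 mm. Lip at x = -44 mm, 1.2 mm high, 36 mm wide with low guide wings (6 mm high).
- spoon_pocket (a point): Where the centre of a scooped 20 mm ball lies, fixed on the spoon: x -18, y 0, z 14 mm in its frame. Pocket 23 mm wide, from a back wall at x -8 mm to a crest 6 mm high at x -30 mm; a ramp leads up from the lip to the crest, the floor slopes back from it at 10 degrees. The ball stays in if the spoon is level within 8 degrees and rolls out over the lip when pitched 25 to 40 degrees lip-down.
- ball: The small steel ball, 20 mm in diameter, 33 g, polished (friction 0.2); origin at its centre. It sits in one of the tray's three nests; the other two hold 30 mm steel balls.
- tray: Grey fixed plate 10 mm thick, 220 mm along y, x -35 to +115 mm. Origin: on the bench, below the middle nest; nests (0.5 mm deep) at x 0, y -60, 0, 60 mm. Steel fence along y, face at x -17 mm, 8 to 20 mm over the plate: a ball pushed to -x stops there, the lip slides under. Spoon flat on the plate, pointing to -x: ball in at spoon origin x 11 to 19 mm; draw back past x 30 mm before lifting.
- jar: Wide, low, open steel jar, loose on the bench: 80 mm outside diameter, 55 mm high, walls 4 mm, bottom 6 mm thick, 0.6 kg. Origin: centre of its underside, z up. Near it stands a narrower, taller glass beaker (54 mm wide, 85 mm high), not to be used; either may be the nearer to the robot.

How it is judged:
By the outcome, as a careful person would: the job done as asked, in the order asked, and still so for the second after the job is handed in, with the robot touching nothing.
It also fails if it takes over 58 s, if anything falls off the work surface, if the arm or the gripper's body presses on something with over 40 N, if the wrist force passes 120 N, or if a joint passes its speed limit or range.

## Working session

There is one attempt and no reset: what is moved stays moved. The work goes in short steps, Python scripts to look and compute and a shell command to move; the robot and the scene stay as the last step left them, time stands still between calls to the robot, and variables do not carry over. Pictures are saved under pics/ and viewed, and the job is handed in when it is done.

```bash
ls; mkdir -p pics; python3 - <<'E'
from workcell import env
import cv2
print(env.get_state())
for n in("side","top","wrist"):
    m=env.camera_model(n); print(n,m)
    cv2.imwrite(f"pics/{n}0.png",env.read_camera(n))
E
```

```text
pics
{'clock': 0.0, 'joint_pos': array([-1.27560742e+00,  3.13994892e-01,  4.49772116e-02,  1.30360579e+00,
       -5.08281560e-05,  1.43119029e+00]), 'qvel': array([ 1.63954943e-03,  6.04025850e-05,  5.74516797e-04, -1.23108904e-03,
       -4.52180294e-04, -1.31723485e-03]), 'tau': array([ 1.67680259e-04, -4.80633831e+01,  2.98529005e+01,  1.94834545e-02,
       -2.43677805e-04,  7.69909150e-07]), 'tcp_pos': array([ 0.24202645, -0.52101292,  0.23041129]), 'orientation': array([ 0.15244705, -0.15258328,  0.69110532, -0.68982003]), 'wrist_force': array([-0.79290997, -0.3718515 , -0.20765629]), 'ft_torque': array([ 0.03391466, -0.04270788,  0.0033547 ]), 'finger_gap': 0.08518997899515614}
side {'fx': 383.8230953564667, 'fy': 383.8230953564667, 'cx': 255.1792098545504, 'cy': 186.6015179155906, 'R': array([[-0.90302416, -0.42923017,  0.0175733 ],
       [-0.27452864,  0.54512866, -0.79212926],
       [ 0.33042607, -0.72013624, -0.61010033]]), 't': array([0.48054796, 0.18559055, 0.79499354])}
top {'fx': 359.0397389647508, 'fy': 359.0397389647508, 'cx': 252.73635023552697, 'cy': 194.25166974763098, 'R': array([[-0.03310776, -0.99944095,  0.00465499],
       [-0.97920959,  0.03150424, -0.20038975],
       [ 0.20013107, -0.01119267, -0.9797052 ]]), 't': array([8.47544131e-05, 5.42165719e-01, 8.00433852e-01])}
wrist {'fx': 300.72134563049667, 'fy': 300.72134563049667, 'cx': 257.1419413429371, 'cy': 191.3796548375754, 'mount': array([[ 9.45023966e-04,  9.63266104e-01,  2.68547054e-01,
        -6.77344800e-02],
       [ 8.15533677e-04, -2.68547827e-01,  9.63266007e-01,
        -1.42694764e-01],
       [ 9.99999221e-01, -6.91300296e-04, -1.03936008e-03,
        -1.89589758e-03],
       [ 0.00000000e+00,  0.00000000e+00,  0.00000000e+00,
         1.00000000e+00]])}
```

View pics/side0.png

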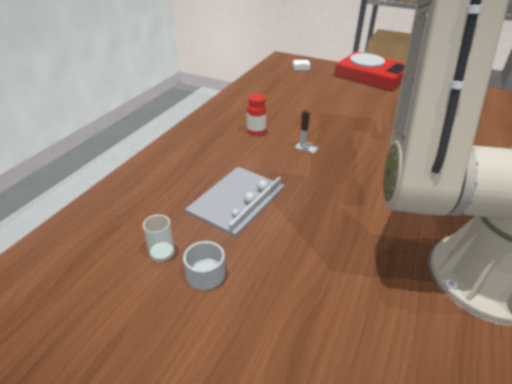

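View pics/top0.png

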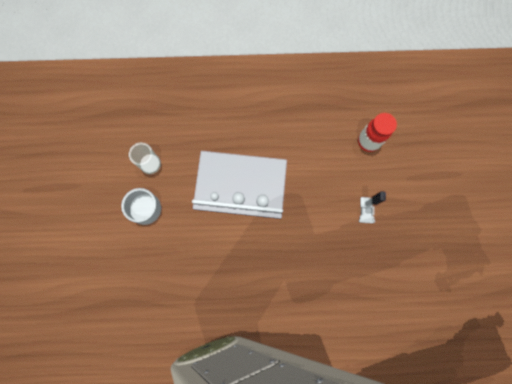

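View pics/wrist0.png

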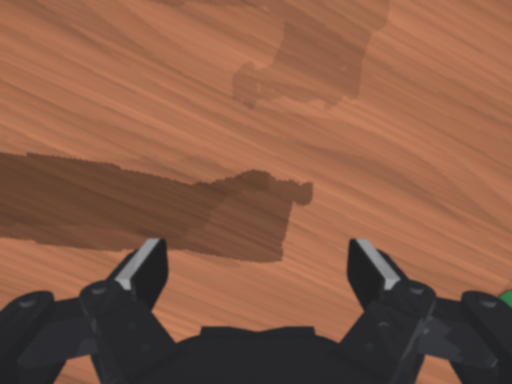

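```bash
cat > h.py <<'E'
import numpy as np, cv2
from workcell import env
from scipy.spatial.transform import Rotation as Ro
def Rt(st): return Ro.from_quat(st["orientation"],scalar_first=True).as_matrix()
def ray(n,u,v,st=None):
    m=env.camera_model(n); d=np.array([(u-m["cx"])/m["fx"],(v-m["cy"])/m["fy"],1.])
    if n=="wrist":
        M=m["mount"];R=Rt(st);return st["tcp_pos"]+R@M[:3,3],R@M[:3,:3]@d
    R=m["R"];return -R.T@m["t"],R.T@d
def onz(n,u,v,z,st=None):
    o,d=ray(n,u,v,st);return o+d*(z-o[2])/d[2]
def proj(n,X,st=None):
    m=env.camera_model(n);X=np.array(X)
    if n=="wrist":
        M=m["mount"];c=M[:3,:3].T@(Rt(st).T@(X-st["tcp_pos"])-M[:3,3])
    else: c=m["R"]@X+m["t"]
    return np.array([m["fx"]*c[0]/c[2]+m["cx"],m["fy"]*c[1]/c[2]+m["cy"]])
def crop(src,dst,x,y,w,h,s):
    im=cv2.imread(src)[y:y+h,x:x+w]
    im=cv2.resize(im,None,fx=s,fy=s,interpolation=cv2.INTER_CUBIC)
    for k in range(0,w,10):
        cv2.putText(im,str(x+k),(k*s,10),0,.3,(0,255,255),1);cv2.line(im,(k*s,12),(k*s,16),(0,255,255),1)
    for k in range(0,h,10):
        cv2.putText(im,str(y+k),(0,k*s+4),0,.3,(0,255,255),1);cv2.line(im,(22,k*s),(26,k*s),(0,255,255),1)
    cv2.imwrite(dst,im)
E
python3 - <<'E'
from h import *
st=env.get_state();print(Rt(st).round(3))
crop("pics/top0.png","pics/t1.png",110,130,190,110,4)
crop("pics/top0.png","pics/t2.png",350,180,50,50,10)
crop("pics/side0.png","pics/s1.png",130,160,160,140,4)
crop("pics/side0.png","pics/s2.png",285,100,50,60,10)
E
```

```text
[[-0.907 -0.     0.421]
 [-0.421  0.001 -0.907]
 [-0.    -1.    -0.001]]
```

View pics/t1.png

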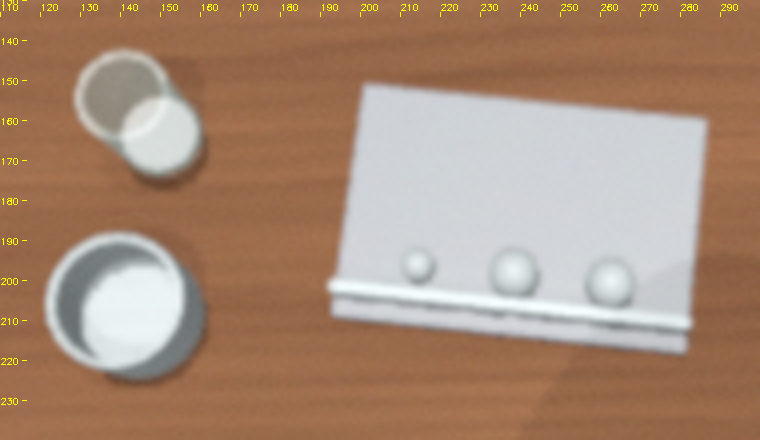

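View pics/t2.png

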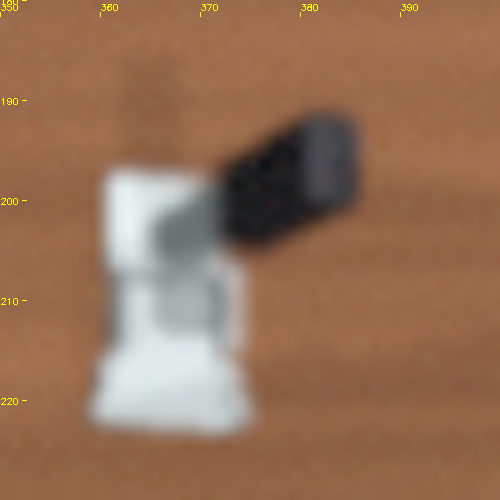

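View pics/s1.png

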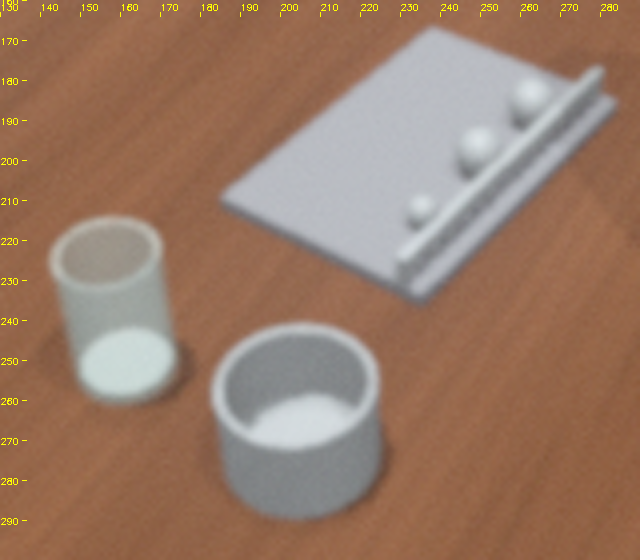

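View pics/s2.png

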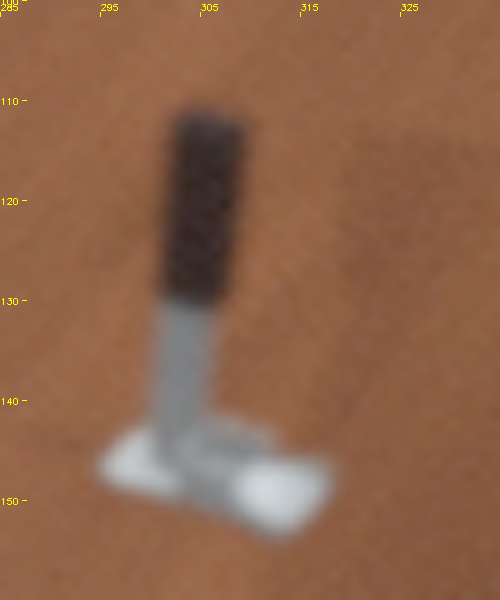

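```bash
python3 - <<'E'
from h import *
def p(l,*a): print(l,(onz(*a)*1000).round(1))
for l,u,v in(("TL",201,150.75),("TR",286.75,159.75),("BL",192.75,209),("BR",281.75,218)):p(l,"top",u,v,.01)
p("ball","top",214.5,196.25,.0195);p("b2","top",110+514/4,130+274/4,.0245);p("b3","top",110+610/4,130+283/4,.0245)
p("ball s","side",130+422/4,160+209/4,.0195)
p("jar","top",139,205.25,.055);p("jar s","side",204,256.5,.055)
p("beaker","top",110+122/4,130+94/4,.085)
p("htop","top",383.1,196,.12);p("htop s","side",306.3,111.5,.12)
p("lipL","top",358.8,222,.0012);p("lipR","top",375.5,223.2,.0012)
p("stembot","top",368,210,.0)
p("bottle","top",382,125,.09)
E
```

```text
TL [669.5 111.1  10. ]
TR [ 638.4 -108.2   10. ]
BL [518.4 132.2  10. ]
BR [488.7 -88.   10. ]
ball [547.1  76.9  19.5]
b2 [538.5  17.4  24.5]
b3 [531.  -41.4  24.5]
ball s [548.3  75.5  19.5]
jar [524. 252.  55.]
jar s [523.4 254.1  55. ]
beaker [641.8 242.9  85. ]
htop [ 515.4 -303.2  120. ]
htop s [ 515.7 -305.6  120. ]
lipL [ 473.6 -280.8    1.2]
lipR [ 469.2 -322.3    1.2]
stembot [ 503.3 -307.2    0. ]
bottle [ 693.  -330.3   90. ]
```

```bash
python3 -m inch '[[[-48,4,-12,5],[-96,8,-23,10],[-145,13,-35,15],[-194,17,-46,20],[-242,21,-58,25],[-290,26,-70,30],[-339,30,-81,30],[-339,30,-81,30],[-339,30,-81,30]]]' && python3 - <<'E'
from h import *
st=env.get_state();cv2.imwrite("pics/w1.png",env.read_camera("wrist"));import json
print(Rt(st).round(3),st["tcp_pos"],st["clock"])
np.save("st1.npy",np.r_[st["tcp_pos"],st["orientation"]])
E
```

```text
clock: 1.05
tcp_pos: [0.5162, -0.3039, 0.2006]
orientation: [-0.031, 0.03, 0.707, -0.706]
wrist_force: [0.1, -1.0, 0.7]
finger_gap: 0.0855
[[-0.996 -0.001 -0.086]
 [ 0.086  0.    -0.996]
 [ 0.001 -1.    -0.   ]] [ 0.51616407 -0.30393379  0.20057662] 1.05
```

View pics/w1.png

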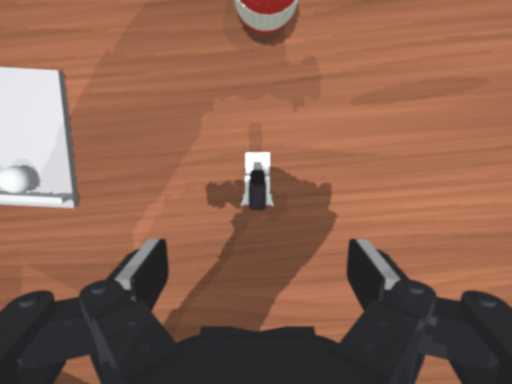

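```bash
python3 - <<'E'
from h import *
crop("pics/w1.png","pics/w1c.png",225,140,70,75,8)
E
```

```text
(no output)
```

View pics/w1c.png

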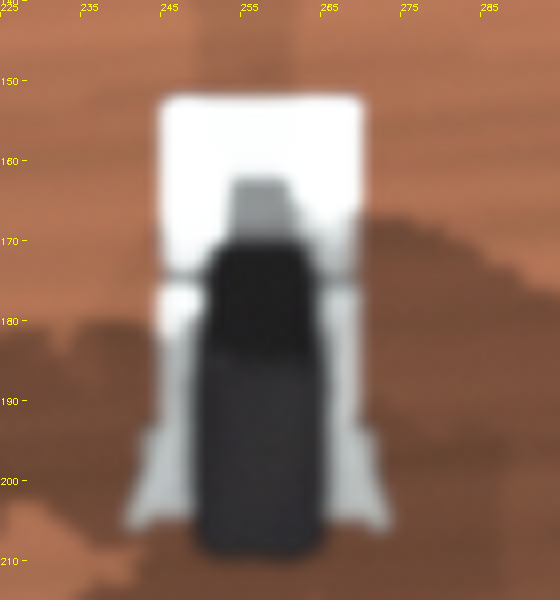

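```bash
python3 - <<'E'
from h import *
a=np.load("st1.npy");st=dict(tcp_pos=a[:3],orientation=a[3:])
def p(l,u,v,z):
    X=onz("wrist",u,v,z,st);print(l,(X*1000).round(1),"tool",(Rt(st).T@(X-a[:3])*1000).round(1))
p("top",257.6,197.4,.12);p("tL",249.25,197.4,.12);p("tR",266,197.4,.12);p("bL",245,151.9,.004);p("bR",270.5,151.9,.004);p("lL",240.25,206,.002);p("lR",274,206,.002)
E
```

```text
top [ 515.8 -302.5  120. ] tool [ 0.4 80.6 -1.4]
tL [ 516.4 -296.   120. ] tool [ 0.4 80.6 -7.9]
tR [ 515.3 -309.   120. ] tool [ 0.4 80.6  5.1]
bL [ 535.6 -290.     4. ] tool [-18.4 196.6 -15.5]
bR [ 533.1 -318.7    4. ] tool [-18.4 196.5  13.3]
lL [ 471.4 -277.9    2. ] tool [ 46.6 198.6 -22. ]
lR [ 467.9 -318.1    2. ] tool [ 46.6 198.6  18.3]
```

```bash
python3 -m inch '[[[0.5,35,-1.4,0],[0.5,70,-1.4,0],[0.5,105,-1.4,0],[0.5,124,-1.4,0],[0.5,124,-1.4,0],[0.5,124,-1.4,0]]]' && python3 -m inch '[[[0,0,0,0],[0,0,0,0],[0,0,0,0],[0,0,0,0],[0,0,0,0],[0,0,0,0]]]' 8 60
```

```text
clock: 1.7
tcp_pos: [0.5143, -0.305, 0.0778]
orientation: [0.032, -0.032, -0.706, 0.706]
wrist_force: [-0.1, 0.5, 0.2]
finger_gap: 0.0854
clock: 2.3
tcp_pos: [0.5156, -0.3039, 0.0778]
orientation: [0.031, -0.032, -0.706, 0.707]
wrist_force: [-1.3, 0.1, 3.6]
finger_gap: 0.0131
```

```bash
python3 -m inch '[[[0,-15,0,0],[0,-40,0,0],[-7,-70,-38,1],[-15,-70,-80,2],[-24,-70,-125,3],[-33,-70,-170,3],[-42,-70,-215,3],[-51,-70,-260,3],[-59,-70,-300,3],[-66,-70,-338,3]]]' && python3 -m inch '[[[-4,0,-24,0],[-8,0,-38,0],[-8,0,-38,0],[-8,0,-38,0]]]' && python3 - <<'E'
from h import *
P=[]
for i in range(3):
    st=env.get_state();im=env.read_camera("wrist");P.append(st["tcp_pos"])
cv2.imwrite("pics/w2.png",im)
print(np.array(P),Rt(st).round(3),st["wrist_force"],st["finger_gap"],st["clock"])
np.save("st2.npy",np.r_[np.mean(P,0),st["orientation"]])
E
```

```text
clock: 3.3
tcp_pos: [0.609, 0.016, 0.1468]
orientation: [-0.04, 0.039, 0.71, -0.702]
wrist_force: [-0.5, -1.0, -1.9]
finger_gap: 0.0134
clock: 3.7
tcp_pos: [0.6199, 0.0315, 0.1475]
orientation: [-0.031, 0.032, 0.715, -0.698]
wrist_force: [-0.7, -0.4, -1.6]
finger_gap: 0.0134
[[0.61986994 0.03154579 0.14747613]
 [0.61976625 0.03140628 0.14753957]
 [0.61977607 0.03142221 0.14763093]] [[-0.996  0.001 -0.089]
 [ 0.089  0.024 -0.996]
 [ 0.001 -1.    -0.024]] [ 0.08386348 -0.60655662 -1.94862531] 0.013268972161856138 3.8
```

View pics/w2.png

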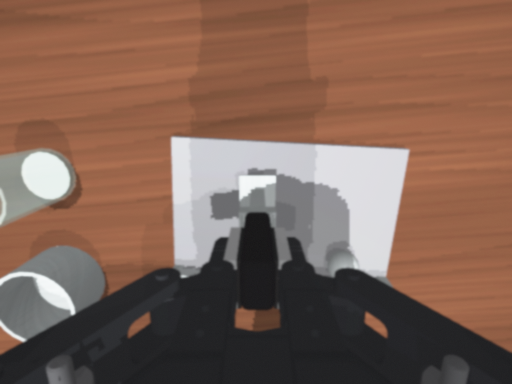

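```bash
python3 - <<'E'
from h import *
st=env.get_state();print(st["joint_pos"].round(3),st["qvel"].round(3),st["tau"].round(1),st["clock"])
E
```

```text
[-0.09   0.434  0.016  1.153  0.024  3.141] [ 0.002 -0.002  0.    -0.001  0.     0.001] [  0.2 -54.5  29.5   0.    0.1  -0. ] 3.85
```

```bash
python3 -m inch '[[[0,20,0,0],[0,40,0,0],[0,52,0,0],[0,57,0,0],[0,58.5,0,0],[0,58.5,0,0]]]' && python3 -m inch '[[[0,0,0,0],[0,0,0,0],[0,0,0,0],[0,0,0,0],[0,0,0,0]]]' 85
```

```text
clock: 4.45
tcp_pos: [0.6205, 0.0336, 0.0897]
orientation: [-0.03, 0.031, 0.715, -0.698]
wrist_force: [-0.3, -0.1, -1.9]
finger_gap: 0.0134
clock: 4.95
tcp_pos: [0.6203, 0.0338, 0.0895]
orientation: [-0.03, 0.031, 0.715, -0.698]
wrist_force: [0.1, 0.4, 0.2]
finger_gap: 0.0837
```

```bash
python3 -m inch '[[[0,-30,0,0],[0,-65,0,-4],[0,-100,0,-12],[0,-112,0,-20],[0,-112,0,-28],[0,-112,0,-36],[0,-112,0,-44],[0,-112,0,-52],[0,-112,0,-60],[0,-112,0,-68]]]' && python3 -m inch '[[[0,0,0,-8],[0,0,0,-16],[0,0,0,-24],[0,0,0,-32],[0,0,0,-40],[0,0,0,-48],[0,0,0,-56],[0,0,0,-64],[0,0,0,-72],[0,0,0,-80]]]' &&  python3 -m inch '[[[0,0,0,-8],[0,0,0,-16],[0,0,0,-24],[0,0,0,-32],[0,0,0,-32],[0,0,0,-32]]]' && python3 - <<'E'
from h import *
P=[]
for i in range(2):
    st=env.get_state();im=env.read_camera("wrist");P.append(st["tcp_pos"])
cv2.imwrite("pics/w3.png",im)
print(np.array(P),Rt(st).round(4),st["joint_pos"].round(3),st["clock"])
np.save("st3.npy",np.r_[np.mean(P,0),st["orientation"]])
E
```

```text
clock: 5.95
tcp_pos: [0.6199, 0.031, 0.2012]
orientation: [0.377, -0.366, 0.609, -0.595]
wrist_force: [0.3, -0.2, -0.2]
finger_gap: 0.0847
clock: 6.95
tcp_pos: [0.6199, 0.031, 0.2012]
orientation: [0.68, -0.663, 0.224, -0.22]
wrist_force: [0.3, 0.9, -0.3]
finger_gap: 0.0847
clock: 7.55
tcp_pos: [0.6199, 0.031, 0.2012]
orientation: [0.715, -0.697, 0.032, -0.032]
wrist_force: [-0.4, -0.2, -0.5]
finger_gap: 0.085
[[0.61990068 0.03095368 0.20120223]
 [0.61988132 0.03094194 0.20118494]] [[ 9.960e-01  1.800e-03  8.950e-02]
 [-8.960e-02  2.490e-02  9.957e-01]
 [-4.000e-04 -9.997e-01  2.500e-02]] [-0.092  0.41   0.113  1.274  0.025 -0.002] 7.6
```

View pics/w3.png

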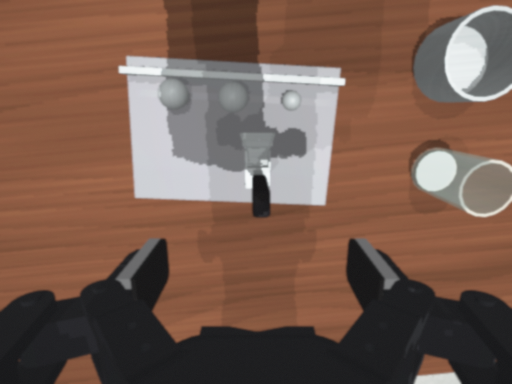

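```bash
python3 - <<'E'
from h import *
crop("pics/w3.png","pics/w3c.png",215,60,135,165,5)
crop("pics/w3.png","pics/w3d.png",400,0,112,112,6)
E
```

```text
(no output)
```

View pics/w3c.png

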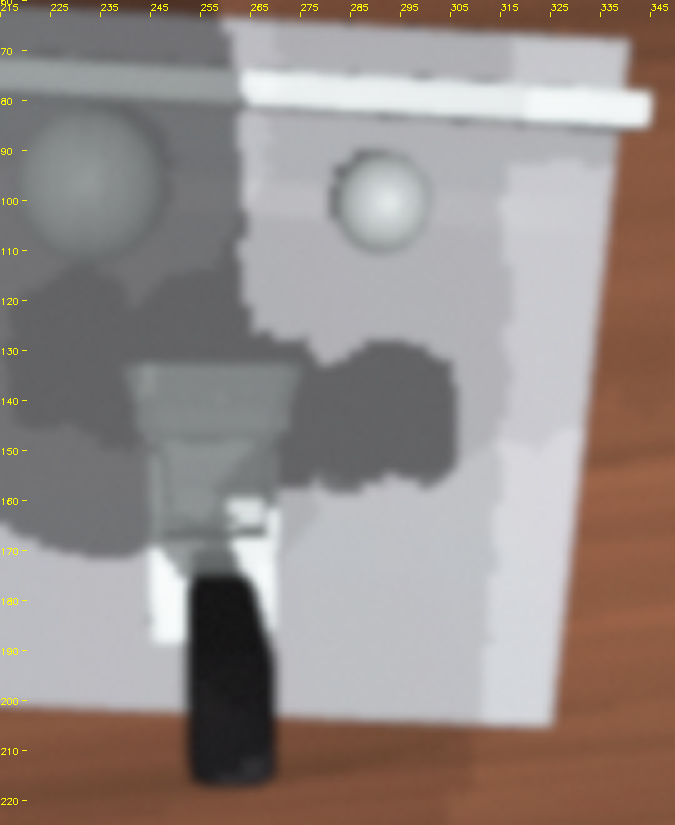

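View pics/w3d.png

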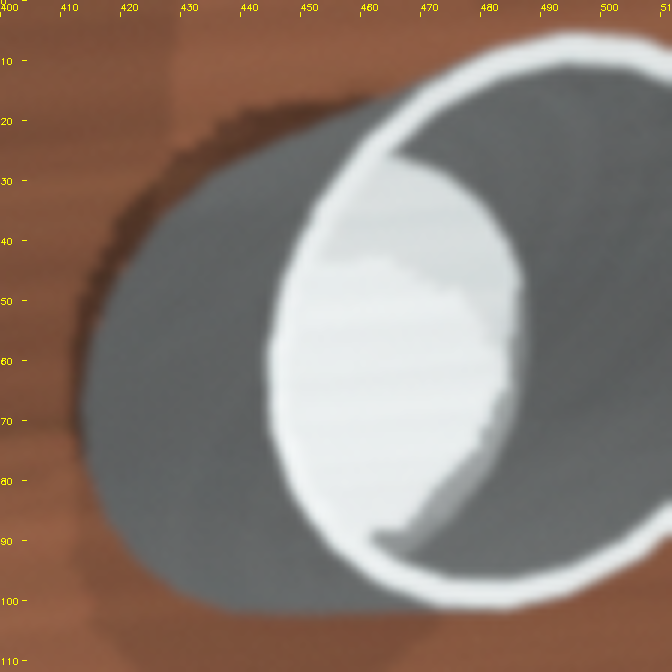

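```bash
python3 - <<'E'
from h import *
a=np.load("st3.npy");st=dict(tcp_pos=a[:3],orientation=a[3:])
def p(l,u,v,z):
    X=onz("wrist",u,v,z,st);print(l,(X*1000).round(1),"tool",(Rt(st).T@(X-a[:3])*1000).round(1));return X
p("htop rear",261.4,216.5,.13);p("lL",239.4,133,.0115);p("lR",275.2,133.4,.0115);p("bl",245.4,188.6,.013)
p("ball",291.5,100.6,.0195)
p("fenceL",215+238/5,60+102/5,.03);p("fenceR",215+652/5,60+127/5,.03)
p("trayTR",215+552/5,60+725/5,.01);p("trayBR",215+630/5,60+38/5,.01)
# project predicted spoon corners for hypotheses
E
```

```text
htop rear [630.5  36.6 130. ] tool [10.1 71.3  4.8]
lL [576.1  22.   11.5] tool [-42.7 189.3 -17.6]
lR [580.2  60.8  11.5] tool [-42.2 190.3  21.4]
bl [638.6  22.2  13. ] tool [ 19.5 188.  -11.7]
ball [547.6  79.5  19.5] tool [-76.2 182.7  37.3]
fenceL [526.2  50.8  30. ] tool [-95.  171.5   7.1]
fenceR [538.1 132.5  30. ] tool [-90.4 173.5  89.5]
trayTR [668.4 113.5  10. ] tool [ 41.  193.3  81.8]
trayBR [519.3 134.3  10. ] tool [-109.3  193.5   89.1]
```

```bash
python3 -m inch '[[[0.8,35,1.8,0],[0.8,70,1.8,0],[0.8,100,1.8,0],[0.8,113,1.8,0],[0.8,113,1.8,0],[0.8,113,1.8,0]]]' && python3 -m inch '[[[0,0,0,0],[0,0,0,0],[0,0,0,0],[0,0,0,0],[0,0,0,0],[0,0,0,0]]]' 8 60 && python3 - <<'E'
from h import *
P=[]
for i in range(2):
    st=env.get_state();im=env.read_camera("wrist");P.append(st["tcp_pos"])
cv2.imwrite("pics/w4.png",im)
print(np.array(P),Rt(st).round(4),st["wrist_force"],st["clock"])
np.save("st4.npy",np.r_[np.mean(P,0),st["orientation"]])
crop("pics/w4.png","pics/w4c.png",160,0,200,150,4)
E
```

```text
clock: 8.25
tcp_pos: [0.6218, 0.0354, 0.0894]
orientation: [0.715, -0.698, 0.03, -0.032]
wrist_force: [-0.5, -0.5, 0.6]
finger_gap: 0.0851
clock: 8.85
tcp_pos: [0.6216, 0.0352, 0.0889]
orientation: [0.715, -0.698, 0.03, -0.031]
wrist_force: [0.0, -1.1, 3.7]
finger_gap: 0.0133
[[0.62161874 0.0351735  0.08891426]
 [0.62158971 0.03519621 0.08888653]] [[ 0.9962  0.0031  0.0868]
 [-0.0868  0.0243  0.9959]
 [ 0.001  -0.9997  0.0245]] [ 0.30530277 -1.88554423  3.55640049] 8.9
```

View pics/w4.png

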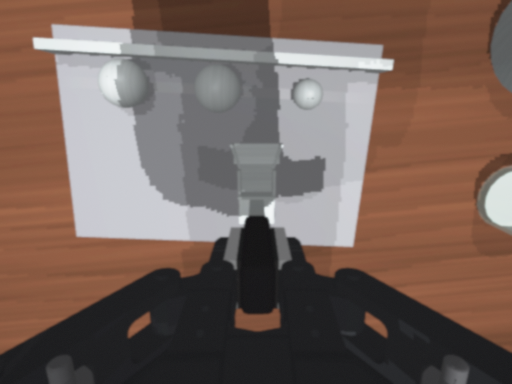

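View pics/w4c.png

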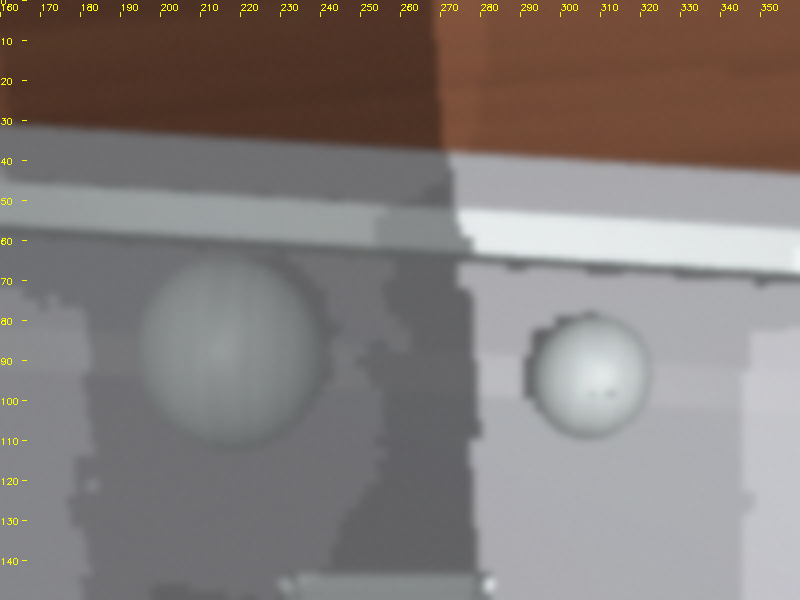

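```bash
python3 - <<'E'
from h import *
a=np.load("st4.npy");st=dict(tcp_pos=a[:3],orientation=a[3:])
def p(l,u,v,z):
    X=onz("wrist",u,v,z,st);print(l,(X*1000).round(1),"tool",(Rt(st).T@(X-a[:3])*1000).round(1));return X
L=(p("lL",232,145.5,.013)+p("lR",282.5,145.5,.013))/2
b=p("ball",308.1,94.5,.0195);m=p("mid",217.5,87.8,.0245)
f1=p("f1",160+460/4,208/4,.03);f2=p("f2",160+795/4,228/4,.03)
d=(b-m)[:2];yaw=np.degrees(np.arctan2(-d[0],d[1]));print("yaw",yaw,np.linalg.norm(d),"fence",np.degrees(np.arctan2(-(f2-f1)[0],(f2-f1)[1])))
for yw in(yaw,-8.0):
    c,s=np.cos(np.radians(yw)),np.sin(np.radians(yw));T=np.array([[c,-s],[s,c]])
    for nm,o in(("lip",L[:2]+44*.001*np.array([.9962,-.0868])),("tcp",a[:2])):
        print(yw,nm,"tray coords of spoon origin rel ball",(T.T@(o-b[:2])*1000).round(1))
E
```

```text
lL [577.7  24.3  13. ] tool [-42.8  75.5 -16.5]
lR [581.   60.7  13. ] tool [-42.7  76.4  20. ]
ball [547.6  79.5  19.5] tool [-77.7  70.2  36. ]
mid [538.4  19.8  24.5] tool [-81.6  63.7 -24.1]
f1 [521.1  58.2  30. ] tool [-102.2   59.1   12.7]
f2 [528.3 110.1  30. ] tool [-99.5  60.4  65.1]
yaw -8.727718072389779 0.06040944074230163 fence -7.934642451049209
-8.727718072389779 lip tray coords of spoon origin rel ball [ 81.  -28.9]
-8.727718072389779 tcp tray coords of spoon origin rel ball [ 79.9 -32.6]
-8.0 lip tray coords of spoon origin rel ball [ 80.6 -29.9]
-8.0 tcp tray coords of spoon origin rel ball [ 79.5 -33.6]
```

```bash
python3 -m inch '[[[0,-8,0,0],[0,-12,5,0],[0.8,-12,15,1],[1.6,-12,25,2],[1.6,-12,30,3],[1.6,-12,30,3],[1.6,-12,30,3]]]' && python3 - <<'E'
from h import *
P=[]
for i in range(2):
    st=env.get_state();im=env.read_camera("wrist");P.append(st["tcp_pos"])
cv2.imwrite("pics/w5.png",im)
print(np.array(P),Rt(st).round(4),st["wrist_force"],st["clock"],st["joint_pos"].round(3))
np.save("st5.npy",np.r_[np.mean(P,0),st["orientation"]])
crop("pics/w5.png","pics/w5c.png",180,20,150,150,5)
E
```

```text
clock: 9.65
tcp_pos: [0.6251, 0.0651, 0.1009]
orientation: [0.714, -0.697, 0.049, -0.049]
wrist_force: [0.3, 1.1, -1.2]
finger_gap: 0.0134
[[0.62505383 0.06505498 0.10092486]
 [0.62511223 0.06483538 0.10093358]] [[ 0.9904  0.0016  0.1385]
 [-0.1385  0.0248  0.9901]
 [-0.0019 -0.9997  0.0248]] [-0.23836992 -0.31244577 -0.95582555] 9.7 [-0.036  0.477 -0.036  1.058  0.025  0.103]
```

View pics/w5c.png

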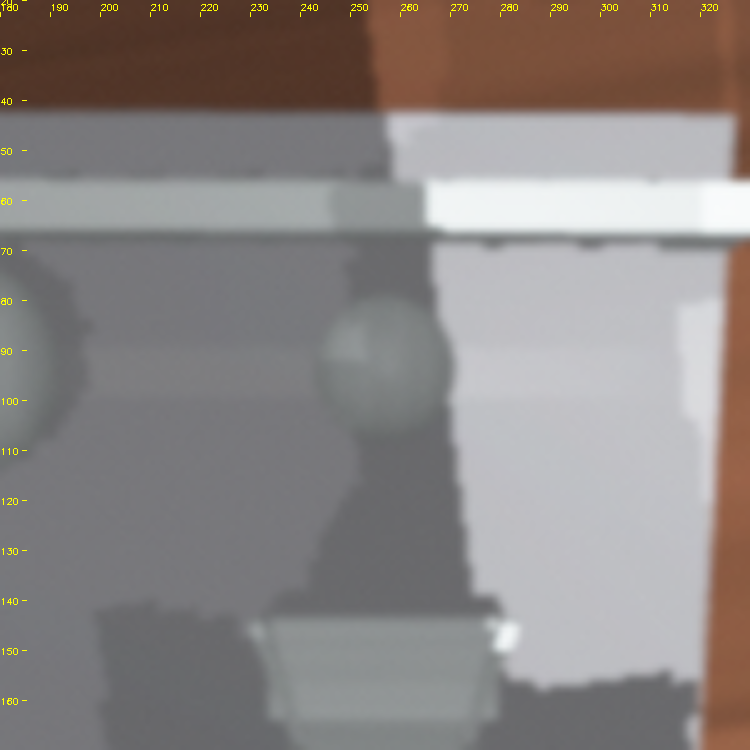

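```bash
python3 - <<'E'
from h import *
a=np.load("st5.npy");st=dict(tcp_pos=a[:3],orientation=a[3:])
def p(l,u,v,z):
    X=onz("wrist",u,v,z,st);print(l,(X*1000).round(1),"tool",(Rt(st).T@(X-a[:3])*1000).round(1));return X
p("lip",(228+283)/2+.5,143.5,.0252);p("ball",257,180-88,.0195);p("fence",265,66.5,.03);p("wl",180+250/5,146.3,.029);p("wr",180+514/5,146.3,.029)
E
```

```text
lip [581.4  73.7  25.2] tool [-44.3  75.9   0.8]
ball [546.3  79.5  19.5] tool [-79.9  81.6   1.5]
fence [531.6  86.7  30. ] tool [-95.5  71.3   6.8]
wl [580.3  55.1  29. ] tool [-42.8  71.6 -17.7]
wr [585.7  92.3  29. ] tool [-42.7  72.5  19.9]
```

```bash
python3 -m inch '[[[0,6,0.5,0],[0,11,0.5,0],[0,12.1,0.5,0],[0,12.1,0.5,0],[-10,12.1,0.5,0],[-20,12.1,0.5,0],[-25,12.1,0.5,0],[-30,12.1,0.5,0],[-35,12.1,0.5,0],[-40,12.1,0.5,0]]]' && python3 -m inch '[[[-4,0,0,0],[-8,0,0,0],[-12,0,0,0],[-16,0,0,0],[-20,0,0,0],[-24,0,0,0],[-25,0,0,0],[-25,0,0,0]]]' && python3 - <<'E'
from h import *
st=env.get_state();im=env.read_camera("wrist")
cv2.imwrite("pics/w6.png",im)
print(st["tcp_pos"],Rt(st).round(4),st["wrist_force"],st["clock"])
np.save("st6.npy",np.r_[st["tcp_pos"],st["orientation"]])
crop("pics/w6.png","pics/w6c.png",180,50,150,150,5)
E
```

```text
clock: 10.75
tcp_pos: [0.5853, 0.0714, 0.0889]
orientation: [0.714, -0.697, 0.049, -0.049]
wrist_force: [0.8, -0.1, -1.3]
finger_gap: 0.0136
clock: 11.55
tcp_pos: [0.5606, 0.0748, 0.089]
orientation: [0.714, -0.696, 0.049, -0.049]
wrist_force: [0.7, -0.7, -1.2]
finger_gap: 0.0131
[0.56057461 0.07483078 0.08897806] [[ 0.9903  0.0014  0.1386]
 [-0.1386  0.025   0.99  ]
 [-0.002  -0.9997  0.025 ]] [ 0.73536604 -0.67036086 -1.17411671] 11.55
```

View pics/w6c.png

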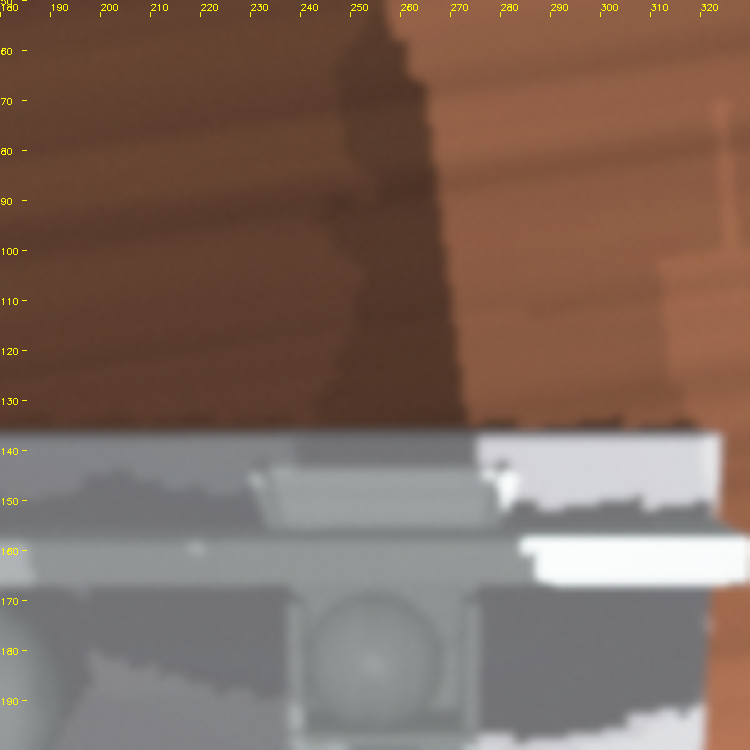

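```bash
python3 - <<'E'
from h import *
a=np.load("st6.npy");st=dict(tcp_pos=a[:3],orientation=a[3:])
for u,v,z in((254.8,182,.024),(256,143.5,.0112),(256,166.5,.03)):
    X=onz("wrist",u,v,z,st);print((X*1000).round(1),"tool",(Rt(st).T@(X-a[:3])*1000).round(1))
E
```

```text
[542.5  78.9  24. ] tool [-18.3  65.   -0.1]
[517.2  83.6  11.2] tool [-44.1  77.9   0.8]
[530.4  81.3  30. ] tool [-30.6  59.1   0.8]
```

```bash
python3 -m inch '[[[3,0,0,0],[8,0,0,0],[14,0,0,0],[20,0,0,0],[26,0,0,0],[31,0,0,0],[34,0,0,0],[34,-3,0,0],[34,-9,0,0],[34,-18,0,0]]]' && python3 -m inch '[[[0,-12,0,0],[0,-25,0,0],[0,-38,0,0],[0,-50,0,0],[0,-57,0,0],[0,-60,0,0],[0,-60,0,0]]]' && python3 - <<'E'
from h import *
st=env.get_state();im=env.read_camera("wrist")
cv2.imwrite("pics/w7.png",im)
print(st["tcp_pos"],Rt(st).round(4),st["wrist_force"],st["clock"])
E
```

```text
clock: 12.6
tcp_pos: [0.594, 0.0696, 0.1072]
orientation: [0.714, -0.697, 0.049, -0.049]
wrist_force: [0.3, 0.9, -2.5]
finger_gap: 0.0134
clock: 13.3
tcp_pos: [0.5947, 0.0681, 0.1674]
orientation: [0.714, -0.696, 0.049, -0.049]
wrist_force: [-0.6, -0.3, -2.6]
finger_gap: 0.0132
[0.59468888 0.06805942 0.16738494] [[ 9.903e-01  2.500e-03  1.387e-01]
 [-1.387e-01  2.490e-02  9.900e-01]
 [-9.000e-04 -9.997e-01  2.500e-02]] [-0.59780825 -0.25176117 -2.61237725] 13.3
```

View pics/w7.png

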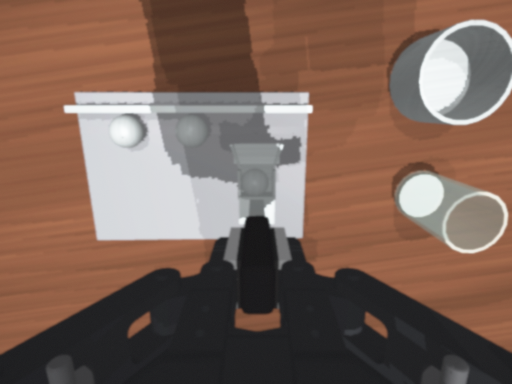

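```bash
python3 -m inch '[[[-2,0,4,0],[-6,0,13,0],[-12,0,27,0],[-20,0,45,0],[-28,0,64,0],[-36,0,83,0],[-44,0,102,0],[-53,0,121,0],[-60,0,138,0],[-66,0,151,0]]]' && python3 -m inch '[[[-4,0,10,0],[-7,0,17,0],[-9,0,21,0],[-9.5,0,22.3,0],[-9.5,0,22.3,0],[-9.5,0,22.3,0]]]' && python3 - <<'E'
from h import *
st=env.get_state();im=env.read_camera("wrist")
cv2.imwrite("pics/w8.png",im);cv2.imwrite("pics/s8.png",env.read_camera("side"))
print(st["tcp_pos"],Rt(st).round(4),st["wrist_force"],st["clock"])
np.save("st8.npy",np.r_[st["tcp_pos"],st["orientation"]])
E
```

```text
clock: 14.35
tcp_pos: [0.5489, 0.229, 0.1707]
orientation: [0.714, -0.696, 0.049, -0.048]
wrist_force: [0.4, 1.0, -1.6]
finger_gap: 0.0135
clock: 14.95
tcp_pos: [0.544, 0.2496, 0.1714]
orientation: [0.714, -0.697, 0.049, -0.05]
wrist_force: [-0.1, -0.7, -1.5]
finger_gap: 0.013
[0.54397567 0.24961256 0.17137917] [[ 0.9902  0.0019  0.1395]
 [-0.1395  0.0247  0.9899]
 [-0.0016 -0.9997  0.0248]] [-0.0775948  -0.66257231 -1.47996866] 14.95
```

View pics/w8.png

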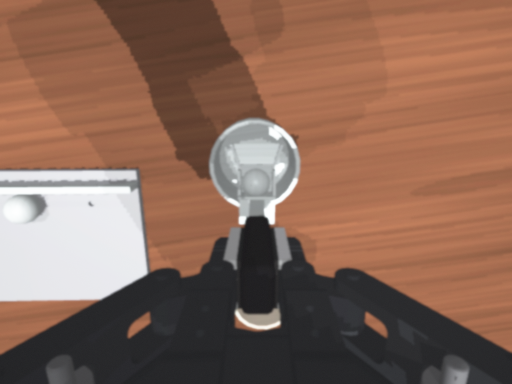

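View pics/s8.png

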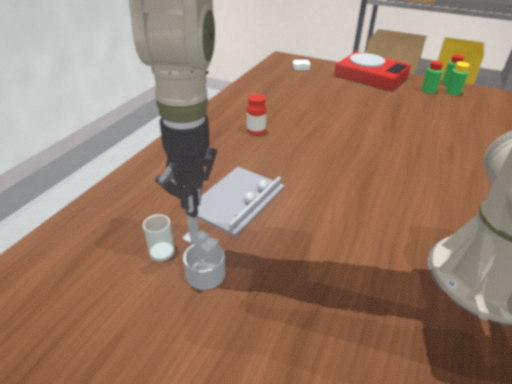

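```bash
python3 - <<'E'
from h import *
a=np.load("st8.npy");st=dict(tcp_pos=a[:3],orientation=a[3:])
for l,u,v,z in(("jar",254.5,164,.055),("rimnear",254.5,209,.055),("rimfar",254.5,119,.055),("lipL",233,143.5,.084),("lipR",280,143.5,.084)):
    X=onz("wrist",u,v,z,st);print(l,(X*1000).round(1),"tool",(Rt(st).T@(X-a[:3])*1000).round(1))
crop("pics/w8.png","pics/w8c.png",195,105,120,130,6)
E
```

```text
jar [522.4 254.8  55. ] tool [-21.9 116.4  -0.7]
rimnear [563.3 248.9  55. ] tool [ 19.5 116.4  -0.9]
rimfar [484.6 260.3  55. ] tool [-60.1 116.5  -0.6]
lipL [499.2 241.2  84. ] tool [-43.   87.1 -16.7]
lipR [504.3 276.6  84. ] tool [-42.9  87.9  19. ]
```

View pics/w8c.png

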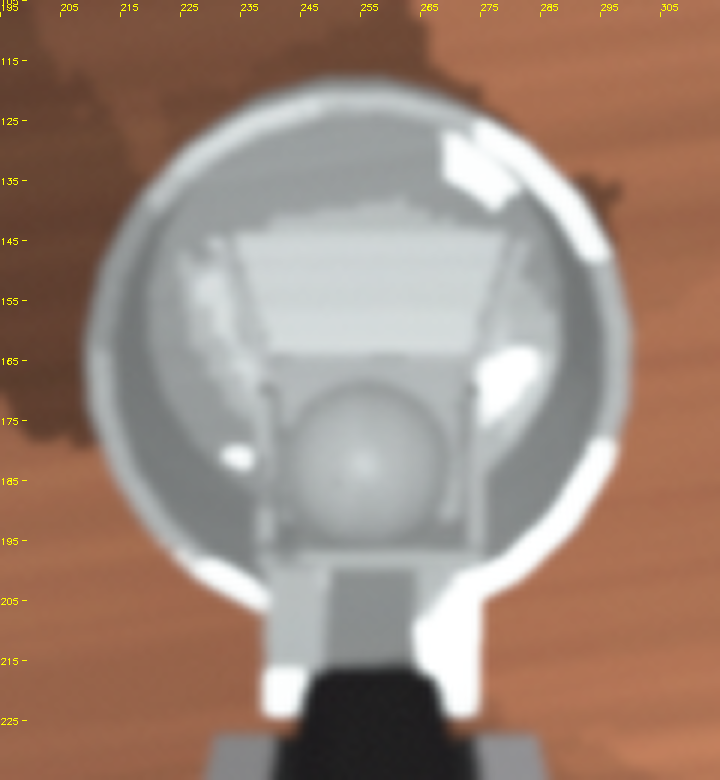

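```bash
python3 -m inch '[[[0,5,-0.6,0],[0,13,-1.2,0],[0,22,-1.8,0],[0,29,-1.8,0],[0,33,-1.8,0],[0,33,-1.8,0]]]' 8 20 && python3 - <<'E'
from h import *
st=env.get_state();im=env.read_camera("wrist")
cv2.imwrite("pics/w9.png",im)
print(st["tcp_pos"],st["wrist_force"],st["clock"])
crop("pics/w9.png","pics/w9c.png",195,105,120,130,6)
E
```

```text
clock: 15.65
tcp_pos: [0.543, 0.249, 0.1373]
orientation: [0.714, -0.697, 0.05, -0.049]
wrist_force: [0.3, 0.3, -1.1]
finger_gap: 0.013
[0.54296425 0.24902816 0.13730736] [ 0.2724122   0.32461616 -1.14968616] 15.65
```

View pics/w9c.png

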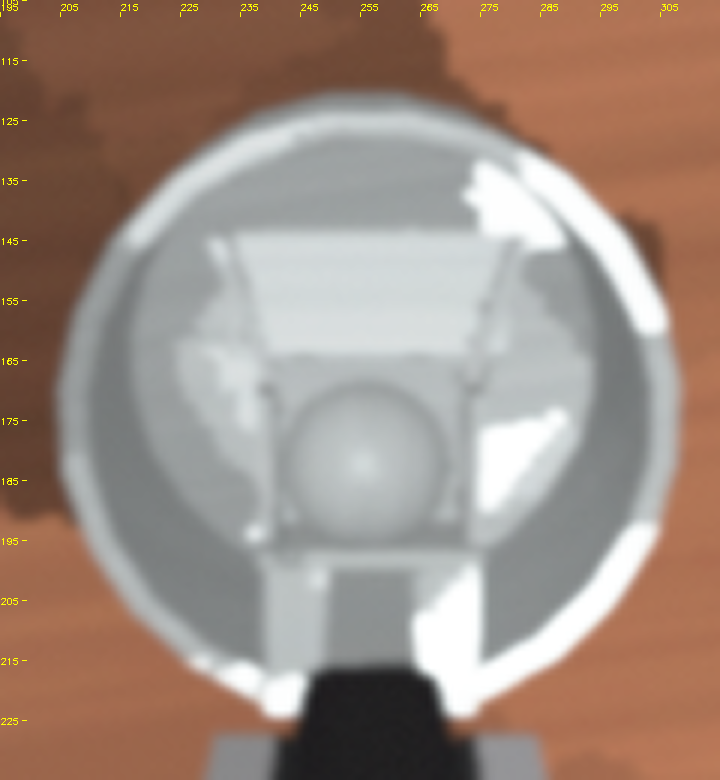

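```bash
python3 -m inch '[[[-1.5,1.5,0,0],[-1.5,3,0,0],[-1.5,3.6,0,0]]]' && python3 -m inch '[[[0,0.5,0,0],[0,0.5,0,0]]]' && python3 -m inch '[[[0,0.7,0,0],[0,0.7,0,0]]]'
```

```text
clock: 16.0
tcp_pos: [0.5421, 0.2495, 0.1349]
orientation: [0.714, -0.696, 0.049, -0.049]
wrist_force: [0.9, 0.3, -1.4]
finger_gap: 0.0134
clock: 16.2
tcp_pos: [0.5421, 0.2495, 0.1344]
orientation: [0.714, -0.696, 0.049, -0.049]
wrist_force: [-0.7, 0.7, -2.6]
finger_gap: 0.0129
clock: 16.4
tcp_pos: [0.5422, 0.2495, 0.1338]
orientation: [0.714, -0.696, 0.049, -0.049]
wrist_force: [-0.2, -0.4, 0.3]
finger_gap: 0.0133
```

```bash
python3 -m inch '[[[0,1,0,0],[-2,1.6,0,0],[-4,2,0,0],[-6,2.4,0,0],[-8,2.8,0,0],[-8,2.8,0,0]]]' && python3 - <<'E'
from h import *
st=env.get_state();im=env.read_camera("wrist")
cv2.imwrite("pics/w10.png",im);cv2.imwrite("pics/s10.png",env.read_camera("side"))
print(st["tcp_pos"],st["wrist_force"],st["clock"])
crop("pics/w10.png","pics/w10c.png",195,105,120,130,5)
crop("pics/s10.png","pics/s10c.png",140,180,120,130,5)
E
```

```text
clock: 17.0
tcp_pos: [0.5348, 0.2508, 0.1309]
orientation: [0.714, -0.696, 0.049, -0.05]
wrist_force: [4.9, -0.8, 1.1]
finger_gap: 0.0134
[0.53478053 0.25075336 0.13094767] [ 4.88707404 -0.83841345  1.07492379] 17.0
```

View pics/w10c.png

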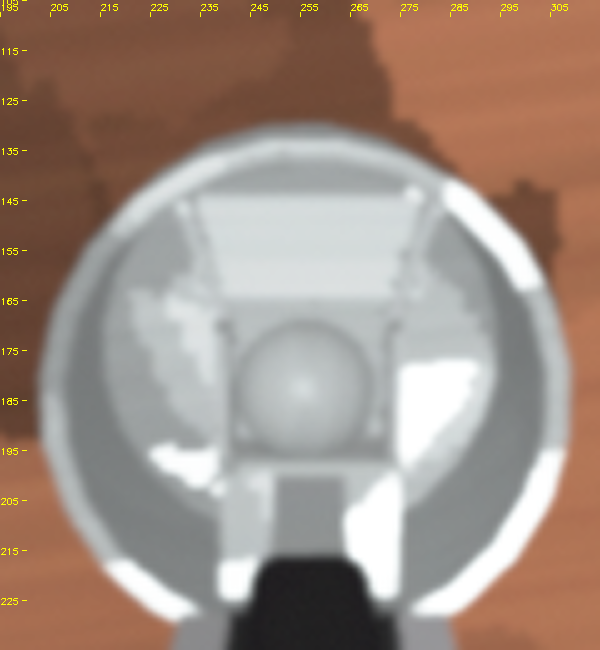

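View pics/s10c.png

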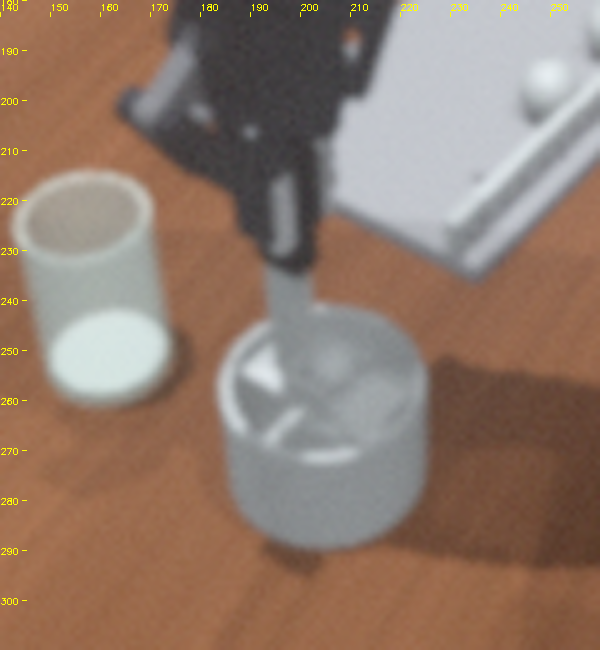

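```bash
python3 -m inch '[[[2,-3,0,0],[4,-6,0,0],[7,-6,0,0],[8.5,-6,0,0],[8.5,-3.5,0,0],[8.5,-3,0,0]]]' && python3 -m inch '[[[0,0.7,0,0],[0,0.7,0,0]]]' && python3 -m inch '[[[0,0.7,0,0],[0,0.7,0,0]]]' && python3 -m inch '[[[0,0.7,0,0],[0,0.7,0,0]]]'
```

```text
clock: 17.7
tcp_pos: [0.5425, 0.2494, 0.1338]
orientation: [0.714, -0.696, 0.049, -0.049]
wrist_force: [-0.0, 0.0, 2.2]
finger_gap: 0.0134
clock: 17.9
tcp_pos: [0.5426, 0.2495, 0.1337]
orientation: [0.714, -0.696, 0.049, -0.049]
wrist_force: [-1.1, -0.2, 4.6]
finger_gap: 0.0134
clock: 18.1
tcp_pos: [0.5426, 0.2495, 0.1337]
orientation: [0.714, -0.696, 0.049, -0.05]
wrist_force: [-2.7, -0.6, 7.6]
finger_gap: 0.0134
clock: 18.3
tcp_pos: [0.5428, 0.2495, 0.1336]
orientation: [0.714, -0.696, 0.048, -0.05]
wrist_force: [-3.6, -1.3, 12.1]
finger_gap: 0.0133
```

```bash
python3 -m inch '[[[-1,0.7,0,0],[-1,0.7,0,0]]]' && python3 -m inch '[[[-1,0.5,0,0],[-1,0.5,0,0]]]' && python3 - <<'E'
from h import *
st=env.get_state();im=env.read_camera("wrist")
cv2.imwrite("pics/w11.png",im)
print(st["tcp_pos"],st["wrist_force"],st["ft_torque"],st["clock"])
crop("pics/w11.png","pics/w11c.png",195,105,120,130,5)
E
```

```text
clock: 18.5
tcp_pos: [0.5425, 0.2496, 0.1335]
orientation: [0.714, -0.696, 0.048, -0.051]
wrist_force: [-2.8, -3.1, 12.5]
finger_gap: 0.0129
clock: 18.7
tcp_pos: [0.5422, 0.2497, 0.1335]
orientation: [0.714, -0.696, 0.047, -0.051]
wrist_force: [-2.3, -2.0, 14.8]
finger_gap: 0.0133
[0.54219246 0.2496995  0.13348754] [-2.3044437  -1.9916406  14.82427436] [-0.79476281  0.27387185 -0.09388232] 18.7
```

View pics/w11c.png

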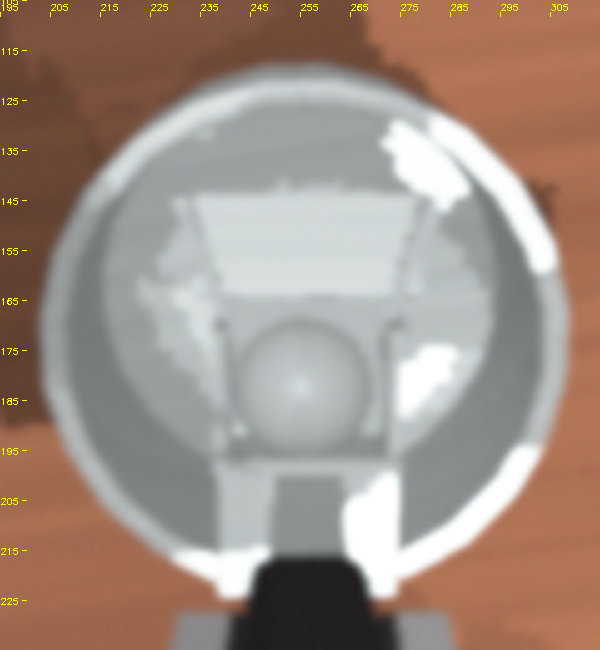

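```bash
python3 -m inch '[[[-1.5,0.7,0,0],[-1.5,0.7,0,0]]]' && python3 -m inch '[[[-1.5,0.7,0,0],[-1.5,0.7,0,0]]]' 12.5 20 && python3 -m inch '[[[-0.5,0.2,0,0],[-0.5,0.2,0,0]]]' 13 20
```

```text
clock: 18.95
tcp_pos: [0.5418, 0.2498, 0.1334]
orientation: [0.714, -0.696, 0.047, -0.052]
wrist_force: [-1.4, -2.9, 16.1]
finger_gap: 0.0133
clock: 19.15
tcp_pos: [0.5414, 0.2499, 0.1333]
orientation: [0.714, -0.696, 0.046, -0.053]
wrist_force: [0.7, -3.9, 16.7]
finger_gap: 0.0133
clock: 19.35
tcp_pos: [0.5413, 0.2499, 0.1333]
orientation: [0.714, -0.696, 0.046, -0.053]
wrist_force: [1.4, -3.7, 17.3]
finger_gap: 0.0134
```

```bash
python3 -m inch '[[[-0.5,0,0,0],[-0.5,0,0,0]]]' 13.3 20 && python3 -m inch '[[[-0.5,0,0,0],[-0.5,0,0,0]]]' 13.5 20 && python3 -m inch '[[[-0.5,0,0,0],[-0.5,0,0,0]]]' 13.7 20
```

```text
clock: 19.55
tcp_pos: [0.5409, 0.25, 0.1332]
orientation: [0.714, -0.696, 0.046, -0.053]
wrist_force: [1.6, -4.6, 14.9]
finger_gap: 0.0134
clock: 19.75
tcp_pos: [0.5396, 0.25, 0.1328]
orientation: [0.714, -0.696, 0.046, -0.053]
wrist_force: [0.5, -3.9, 16.0]
finger_gap: 0.0136
clock: 19.95
tcp_pos: [0.5379, 0.2501, 0.1322]
orientation: [0.714, -0.696, 0.047, -0.052]
wrist_force: [-1.2, -3.4, 15.5]
finger_gap: 0.0138
```

```bash
python3 - <<'E'
from h import *
st=env.get_state();im=env.read_camera("wrist")
cv2.imwrite("pics/w12.png",im)
print(st["tcp_pos"],st["wrist_force"],st["finger_gap"],st["clock"])
crop("pics/w12.png","pics/w12c.png",195,105,120,130,5)
E
```

```text
[0.53790492 0.25012501 0.13221697] [-1.21088476 -3.38801435 15.51287004] 0.013773777635567735 19.95
```

View pics/w12c.png

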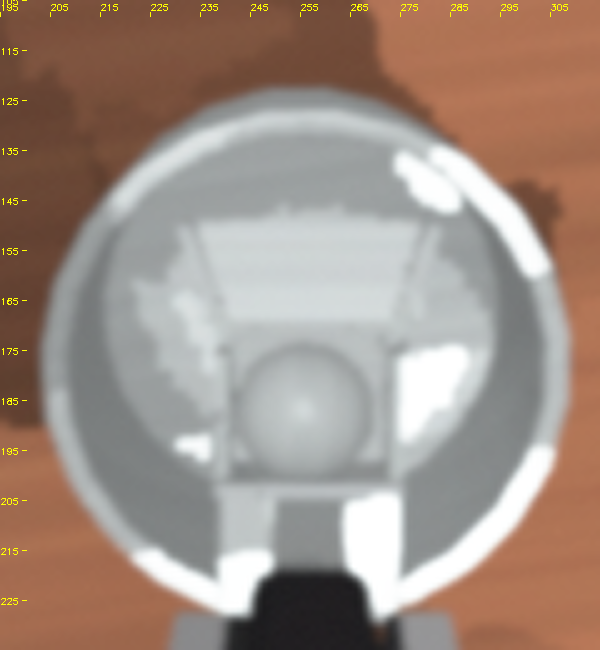

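```bash
python3 -m inch '[[[-2,0.3,0,0],[-4,0.7,0,0],[-6,1.1,0,0],[-8,1.6,0,0],[-8,1.6,0,0]]]' 13.8 20 && python3 - <<'E'
from h import *
st=env.get_state();im=env.read_camera("wrist")
cv2.imwrite("pics/w13.png",im)
print(st["tcp_pos"],st["wrist_force"],st["finger_gap"],st["clock"])
crop("pics/w13.png","pics/w13c.png",195,105,120,130,5)
E
```

```text
clock: 20.5
tcp_pos: [0.5283, 0.2515, 0.1288]
orientation: [0.714, -0.697, 0.048, -0.05]
wrist_force: [-0.9, -1.6, 8.3]
finger_gap: 0.0135
[0.52829391 0.25145464 0.12880339] [-0.89907711 -1.64720426  8.25460978] 0.013477543986333449 20.5
```

View pics/w13c.png

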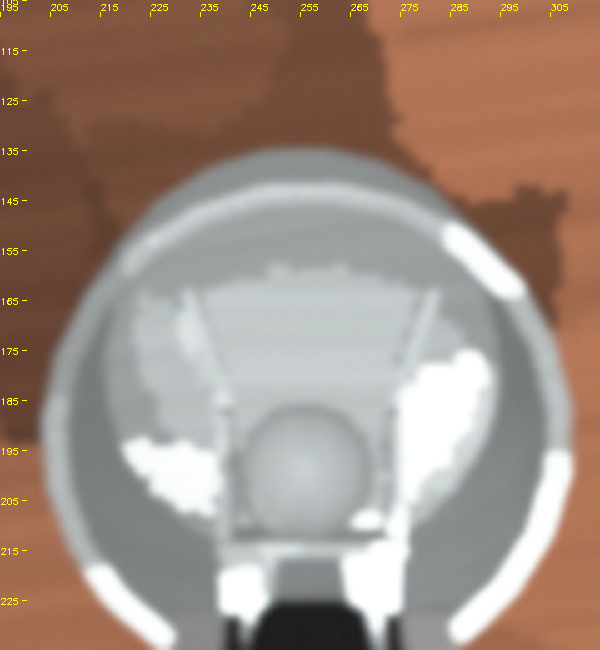

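```bash
python3 -m inch '[[[-3,1,0,0],[-6,2.1,0,0],[-9,3.3,0,0],[-12,4.6,0,0],[-15,5.9,0,0],[-15,5.9,0,0]]]' 13.8 20 && python3 - <<'E'
from h import *
st=env.get_state();im=env.read_camera("wrist")
cv2.imwrite("pics/w14.png",im)
print(st["tcp_pos"],st["wrist_force"],st["finger_gap"],st["clock"])
crop("pics/w14.png","pics/w14c.png",195,105,120,130,5)
E
```

```text
clock: 21.15
tcp_pos: [0.5125, 0.254, 0.1216]
orientation: [0.714, -0.696, 0.049, -0.049]
wrist_force: [-2.2, -0.8, 4.2]
finger_gap: 0.0138
[0.5124516  0.25398123 0.12157334] [-2.21059001 -0.80368143  4.24630677] 0.013808218885637914 21.15
```

View pics/w14c.png

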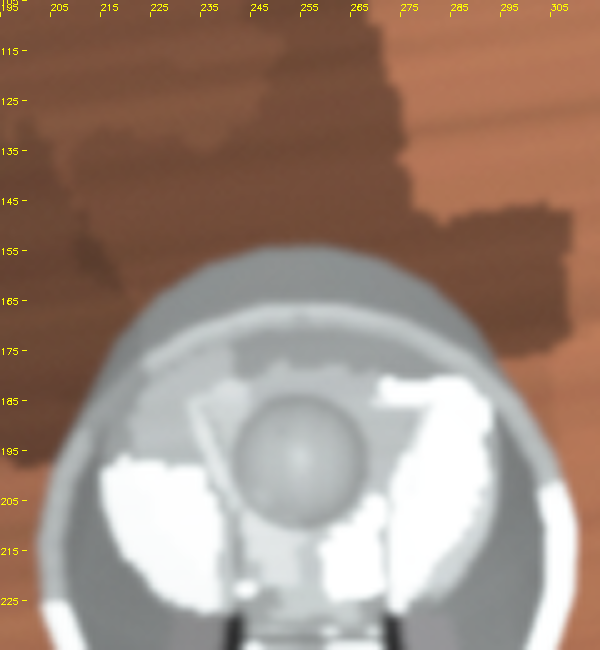

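```bash
python3 -m inch '[[[-3,1.5,0,0],[-6,3,0,0],[-8,4.2,0,0],[-8,4.2,0,0]]]' 13.8 20 && python3 - <<'E'
from h import *
st=env.get_state();im=env.read_camera("wrist")
cv2.imwrite("pics/w15.png",im)
print(st["tcp_pos"],st["wrist_force"],st["finger_gap"],st["clock"])
crop("pics/w15.png","pics/w15c.png",195,105,120,130,5)
E
```

```text
clock: 21.6
tcp_pos: [0.5045, 0.2554, 0.1168]
orientation: [0.714, -0.696, 0.049, -0.049]
wrist_force: [0.2, 1.7, 0.9]
finger_gap: 0.014
[0.50446196 0.25538755 0.11675347] [0.16513877 1.72861516 0.91154757] 0.014027405618402784 21.6
```

View pics/w15c.png

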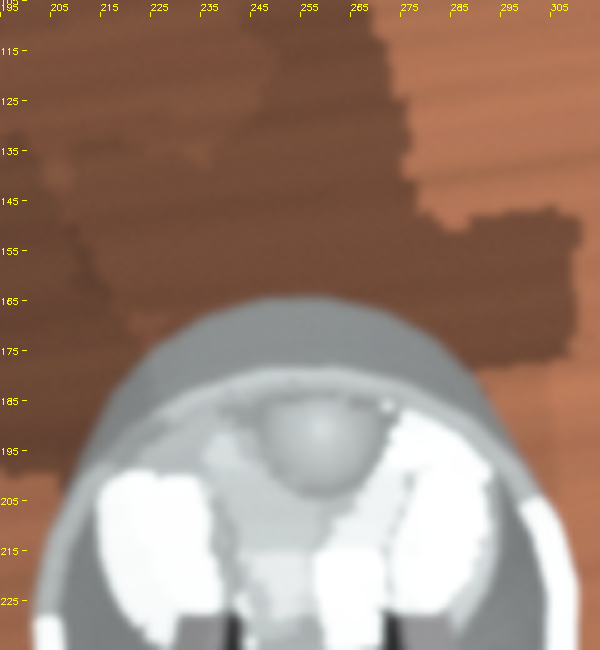

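```bash
python3 -m inch '[[[0,0,0,0],[0,0,0,0]]]' 8 40 && python3 - <<'E'
from h import *
st=env.get_state();im=env.read_camera("wrist")
cv2.imwrite("pics/w16.png",im);cv2.imwrite("pics/s16.png",env.read_camera("side"))
print(st["tcp_pos"],st["wrist_force"],st["finger_gap"],st["clock"])
crop("pics/w16.png","pics/w16c.png",195,105,120,130,5)
crop("pics/s16.png","pics/s16c.png",160,200,90,90,7)
for z in(.016,.03,.045,.055): print(z,(onz("wrist",259.5,191,z,st)*1000).round(1))
E
```

```text
clock: 21.85
tcp_pos: [0.5046, 0.2552, 0.1169]
orientation: [0.714, -0.696, 0.049, -0.049]
wrist_force: [-0.1, 1.1, 0.4]
finger_gap: 0.0138
[0.50464978 0.2552486  0.1169377 ] [-0.06203298  1.12504174  0.38901765] 0.013768403019333244 21.85
0.016 [503.5 261.5  16. ]
0.03 [499.7 261.6  30. ]
0.045 [495.5 261.7  45. ]
0.055 [492.8 261.7  55. ]
```

View pics/w16c.png

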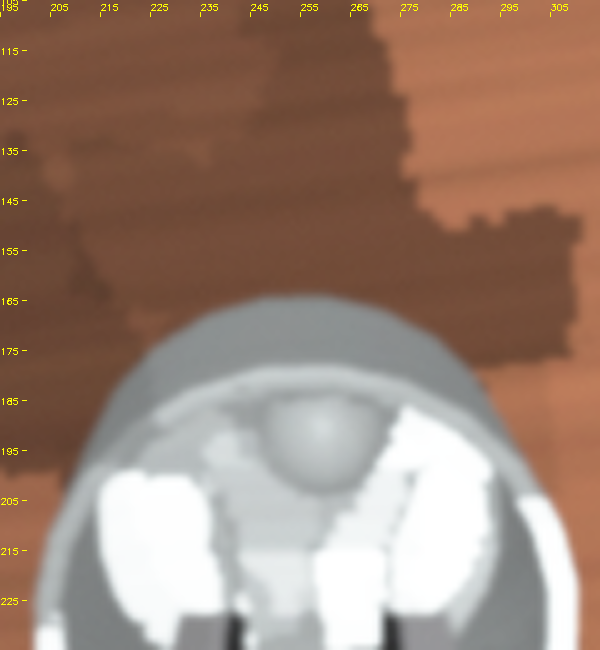

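View pics/s16c.png

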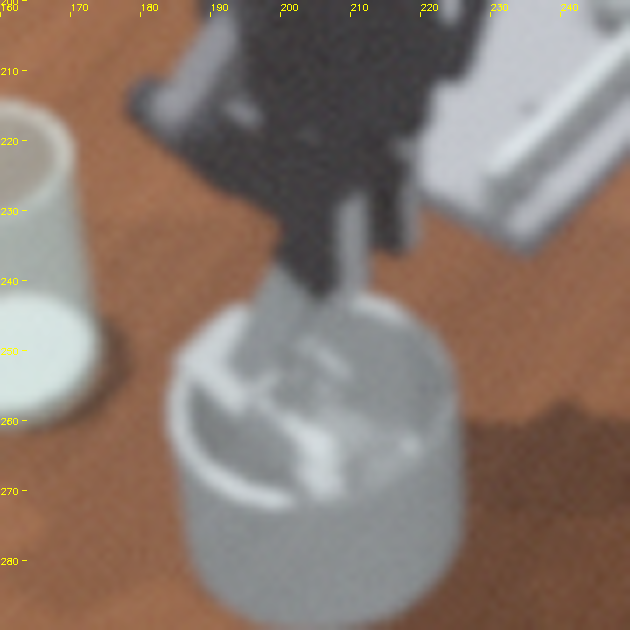

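```bash
python3 -m inch '[[[3,0,0,0],[6,-0.5,0,0],[9,-1,0,0],[11,-1,0,0],[11,-1,0,0],[11,-1,0,0]]]' && python3 - <<'E'
from h import *
st=env.get_state();im=env.read_camera("wrist")
cv2.imwrite("pics/w17.png",im)
print(st["tcp_pos"],st["wrist_force"],st["finger_gap"],st["clock"])
crop("pics/w17.png","pics/w17c.png",195,105,120,130,5)
E
```

```text
clock: 22.55
tcp_pos: [0.5159, 0.2534, 0.1182]
orientation: [0.714, -0.697, 0.049, -0.049]
wrist_force: [-3.9, 0.6, 2.0]
finger_gap: 0.0132
[0.51590886 0.25344238 0.11823912] [-3.88962884  0.57399627  1.97253861] 0.013228610627545346 22.55
```

View pics/w17c.png

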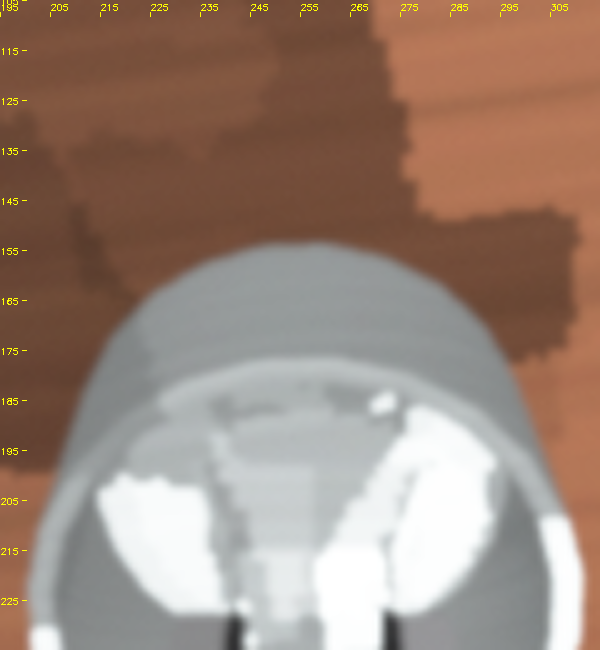

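```bash
python3 -m inch '[[[-1,-3,0,0],[-1,-8,0,0],[-1,-16,0,0],[-1,-26,0,0],[-1,-38,0,0],[-1,-52,0,0],[-1,-66,0,0],[-1,-72,0,0]]]' && python3 - <<'E'
from h import *
st=env.get_state();im=env.read_camera("wrist")
cv2.imwrite("pics/w18.png",im)
cv2.imwrite("pics/s18.png",env.read_camera("side"))
print(st["tcp_pos"],st["wrist_force"],st["finger_gap"],st["clock"])
E
```

```text
clock: 23.4
tcp_pos: [0.516, 0.2521, 0.1927]
orientation: [0.715, -0.696, 0.048, -0.05]
wrist_force: [-0.6, 0.3, -1.4]
finger_gap: 0.0134
[0.51596338 0.25211767 0.19273057] [-0.64552455  0.26608178 -1.3534635 ] 0.013415058467747869 23.4
```

View pics/w18.png

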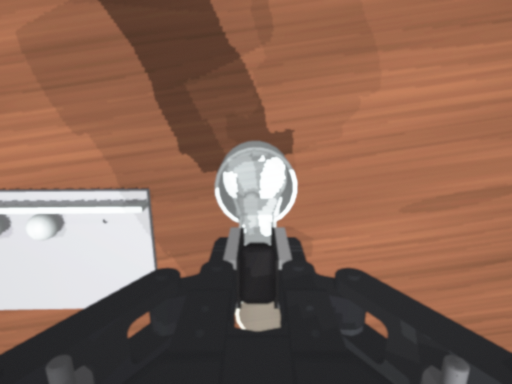

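View pics/s18.png

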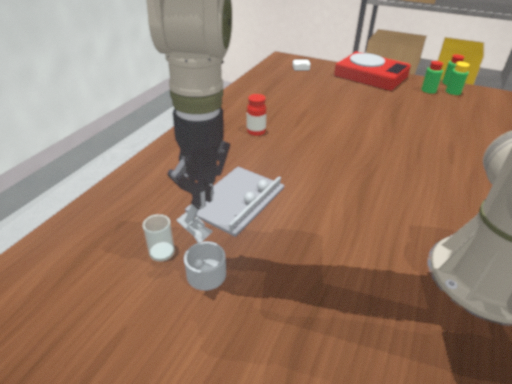

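```bash
python3 - <<'E'
from h import *
crop("pics/s18.png","pics/s18c.png",165,185,80,110,5)
crop("pics/w18.png","pics/w18c.png",205,130,100,110,5)
a=cv2.imread("pics/s18c.png");b=cv2.imread("pics/w18c.png")
cv2.imwrite("pics/c18.png",np.hstack([a,np.vstack([b])[:550]]))
E
```

```text
(no output)
```

View pics/s18c.png

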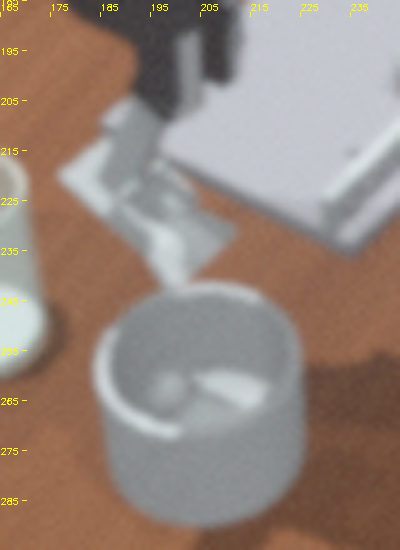

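View pics/w18c.png

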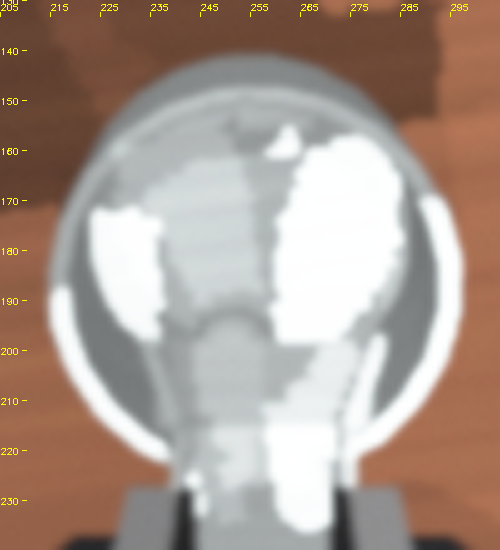

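```bash
python3 -m inch '[[[-5,0,-8,0],[-15,0,-24,0],[-28,0,-44,0],[-41,0,-64,0],[-54,0,-84,0],[-67,5,-100,0],[-78,15,-110,0],[-85,35,-113,0],[-86,60,-113,0],[-86,80,-113,0]]]' 8 40 && python3 -m inch '[[[0,5,0,0],[0,8,0,0],[0,8,0,0],[0,8,0,0]]]' && python3 - <<'E'
from h import *
st=env.get_state()
cv2.imwrite("pics/s19.png",env.read_camera("side"))
cv2.imwrite("pics/w19.png",env.read_camera("wrist"))
print(st["tcp_pos"],st["wrist_force"],st["finger_gap"],st["clock"],Rt(st).round(3))
crop("pics/s19.png","pics/s19c.png",215,185,110,110,6)
E
```

```text
clock: 24.5
tcp_pos: [0.4121, 0.1533, 0.1059]
orientation: [0.714, -0.697, 0.05, -0.049]
wrist_force: [1.0, 0.5, -0.7]
finger_gap: 0.0136
clock: 24.9
tcp_pos: [0.4148, 0.1542, 0.1003]
orientation: [0.714, -0.696, 0.049, -0.05]
wrist_force: [0.5, -0.0, -1.4]
finger_gap: 0.0138
[0.41475388 0.15422776 0.1003474 ] [ 0.50458858 -0.02235238 -1.35872982] 0.013828752812849732 24.9 [[ 0.99   0.003  0.139]
 [-0.139  0.025  0.99 ]
 [-0.    -1.     0.025]]
```

View pics/s19.png

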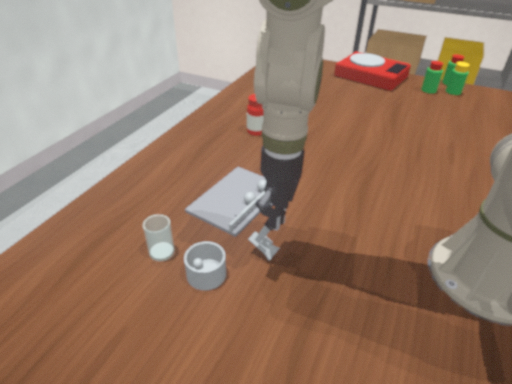

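View pics/w19.png

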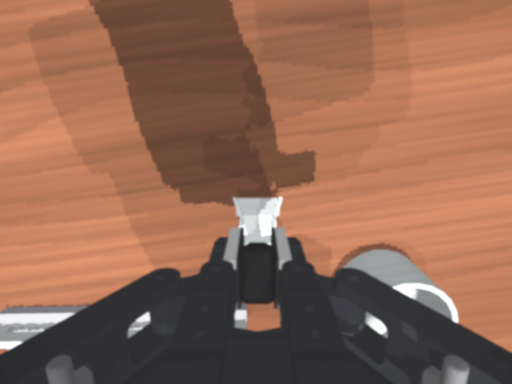

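```bash
python3 -m inch '[[[0,5,0,0],[0,9,0,0],[0,11,0,0],[0,12,0,0],[0,12,0,0]]]' 8 20 && python3 -m inch '[[[0,0.8,0,0],[0,0.8,0,0]]]'
```

```text
clock: 25.5
tcp_pos: [0.4139, 0.1544, 0.0873]
orientation: [0.714, -0.697, 0.049, -0.049]
wrist_force: [0.7, -0.4, -0.9]
finger_gap: 0.0135
clock: 25.7
tcp_pos: [0.4141, 0.1545, 0.0867]
orientation: [0.714, -0.696, 0.049, -0.049]
wrist_force: [-0.6, 0.4, -1.0]
finger_gap: 0.0134
```

```bash
python3 -m inch '[[[0,1,0,0],[0,1,0,0]]]' && python3 -m inch '[[[0,1.2,0,0],[0,1.2,0,0]]]'&& python3 -m inch '[[[0,1.2,0,0],[0,1.2,0,0]]]'
```

```text
clock: 25.9
tcp_pos: [0.4141, 0.1545, 0.0857]
orientation: [0.714, -0.697, 0.049, -0.049]
wrist_force: [-0.7, 0.6, -1.4]
finger_gap: 0.0137
clock: 26.1
tcp_pos: [0.4143, 0.1546, 0.0848]
orientation: [0.714, -0.696, 0.049, -0.049]
wrist_force: [0.4, 0.0, 1.3]
finger_gap: 0.0135
clock: 26.3
tcp_pos: [0.4145, 0.1546, 0.0844]
orientation: [0.714, -0.696, 0.049, -0.05]
wrist_force: [-2.8, -1.1, 9.7]
finger_gap: 0.0138
```

```bash
python3 -m inch '[[[2,0,0,0],[4,0.1,0,0],[6,0.3,0,0],[8,0.5,0,0],[8,0.5,0,0]]]' 13.8 20 && python3 - <<'E'
from h import *
st=env.get_state()
cv2.imwrite("pics/w20.png",env.read_camera("wrist"))
print(st["tcp_pos"],st["wrist_force"],st["finger_gap"],st["clock"])
crop("pics/w20.png","pics/w20c.png",205,130,100,120,5)
E
```

```text
clock: 26.8
tcp_pos: [0.423, 0.1535, 0.0837]
orientation: [0.714, -0.696, 0.048, -0.05]
wrist_force: [-0.0, 0.0, 6.9]
finger_gap: 0.0138
[0.42303023 0.15350749 0.08366495] [-0.04536081  0.00857809  6.91272247] 0.013804794434100489 26.8
```

View pics/w20c.png

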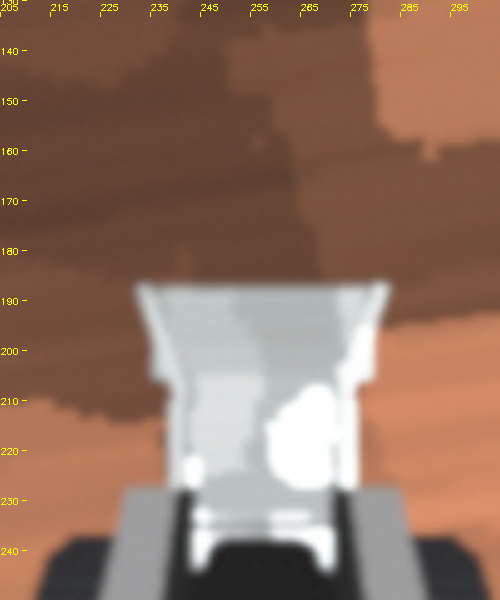

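```bash
python3 -m inch '[[[2.5,0.3,0,0],[5,0.5,0,0],[7.5,0.8,0,0],[10,1.2,0,0],[12.5,1.6,0,0],[15,2.2,0,0],[17.5,2.8,0,0],[20,3.4,0,0],[20,3.4,0,0]]]' 13.8 20 && python3 - <<'E'
from h import *
st=env.get_state()
cv2.imwrite("pics/w21.png",env.read_camera("wrist"))
print(st["tcp_pos"],st["wrist_force"],st["finger_gap"],st["clock"])
crop("pics/w21.png","pics/w21c.png",205,130,100,120,5)
E
```

```text
clock: 27.75
tcp_pos: [0.4425, 0.1507, 0.0794]
orientation: [0.714, -0.696, 0.049, -0.05]
wrist_force: [1.3, -0.2, 4.1]
finger_gap: 0.0144
[0.44248809 0.15074915 0.07940826] [ 1.27627603 -0.15797343  4.10962591] 0.014373008807818574 27.75
```

View pics/w21c.png

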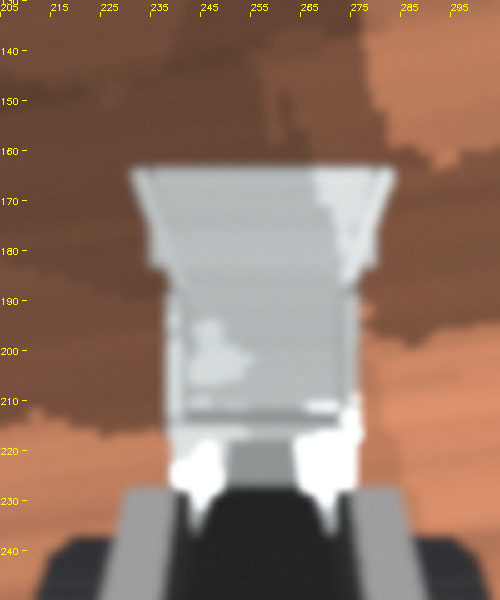

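```bash
python3 -m inch '[[[2.5,0.9,0,0],[5,1.8,0,0],[7.5,2.6,0,0],[10,3.5,0,0],[12.5,4.4,0,0],[14,5,0,0],[15.5,5.5,0,0],[15.5,5.5,0,0]]]' 13.8 20 && python3 - <<'E'
from h import *
st=env.get_state()
cv2.imwrite("pics/w22.png",env.read_camera("wrist"));cv2.imwrite("pics/s22.png",env.read_camera("side"))
print(st["tcp_pos"],st["wrist_force"],st["finger_gap"],st["clock"])
crop("pics/w22.png","pics/w22c.png",205,130,100,120,5)
crop("pics/s22.png","pics/s22c.png",215,185,90,90,6)
E
```

```text
clock: 28.6
tcp_pos: [0.4572, 0.1488, 0.0739]
orientation: [0.714, -0.696, 0.049, -0.049]
wrist_force: [-0.7, 0.2, 4.1]
finger_gap: 0.0135
[0.45718912 0.14880552 0.0739343 ] [-0.70009638  0.2111475   4.09746726] 0.013459216700587947 28.6
```

View pics/w22c.png

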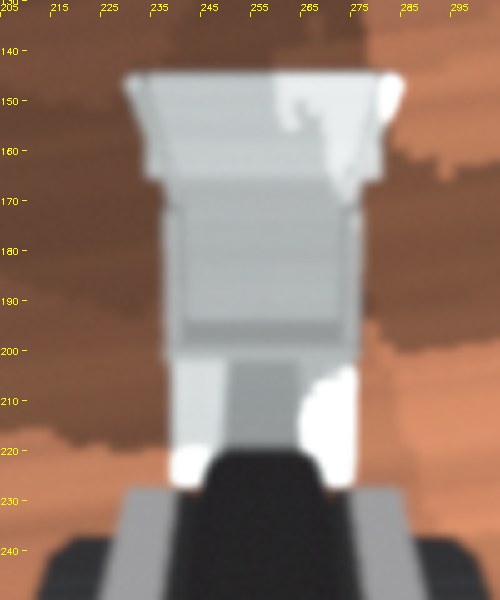

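View pics/s22c.png

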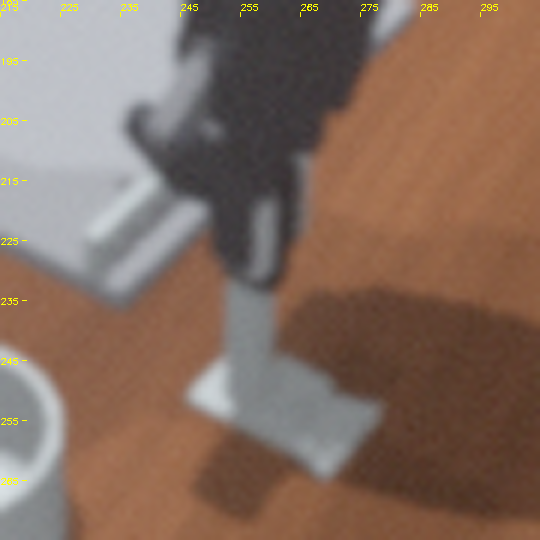

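```bash
python3 -m inch '[[[1,0.5,0,0],[2,1,0,0],[3,1.5,0,0],[3,1.5,0,0]]]' 13.9 20 && python3 -m inch '[[[0,0,0,0],[0,0,0,0]]]' 15.5 20 && python3 -m inch '[[[0,0,0,0],[0,0,0,0]]]' 20 && python3 -m inch '[[[0,0,0,0],[0,0,0,0],[0,0,0,0],[0,0,0,0]]]' 80 && python3 - <<'E'
from h import *
st=env.get_state()
cv2.imwrite("pics/w23.png",env.read_camera("wrist"));cv2.imwrite("pics/s23.png",env.read_camera("side"))
print(st["tcp_pos"],st["wrist_force"],st["finger_gap"],st["clock"])
E
```

```text
clock: 29.1
tcp_pos: [0.4604, 0.1484, 0.073]
orientation: [0.714, -0.696, 0.049, -0.049]
wrist_force: [-1.0, 0.4, 9.7]
finger_gap: 0.0143
clock: 29.3
tcp_pos: [0.4596, 0.1483, 0.0719]
orientation: [0.714, -0.697, 0.05, -0.049]
wrist_force: [-0.4, 0.2, -0.4]
finger_gap: 0.0156
clock: 29.5
tcp_pos: [0.4598, 0.1483, 0.072]
orientation: [0.714, -0.697, 0.049, -0.049]
wrist_force: [0.8, -0.6, 0.2]
finger_gap: 0.0202
clock: 29.9
tcp_pos: [0.4602, 0.1484, 0.0724]
orientation: [0.714, -0.697, 0.049, -0.049]
wrist_force: [-0.2, -0.9, 0.1]
finger_gap: 0.0765
[0.46018742 0.14838706 0.07240311] [-0.22737332 -0.91957165  0.0932655 ] 0.07648039202395773 29.9
```

View pics/w23.png

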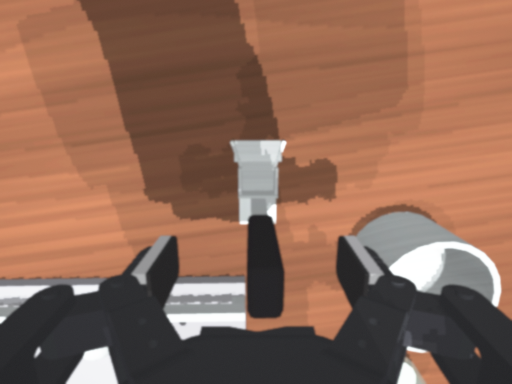

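View pics/s23.png

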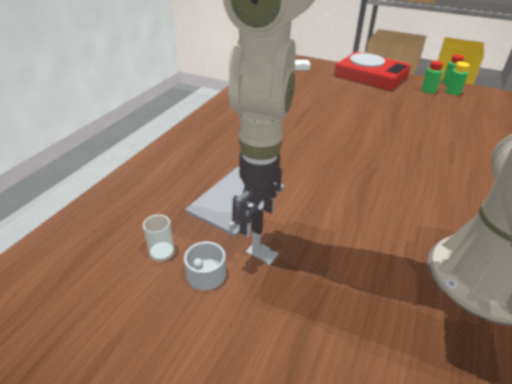

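```bash
python3 -m inch '[[[0,-10,0,0],[0,-25,0,0],[0,-50,0,0],[0,-80,0,0],[0,-110,0,0],[0,-135,0,0],[0,-150,0,0],[0,-150,0,0],[0,-150,0,0]]]' && python3 - <<'E'
from h import *
st=env.get_state()
cv2.imwrite("pics/w24.png",env.read_camera("wrist"));cv2.imwrite("pics/s24.png",env.read_camera("side"))
print(st["tcp_pos"],st["wrist_force"],st["finger_gap"],st["clock"])
crop("pics/s24.png","pics/s24c.png",130,190,170,110,4)
E
```

```text
clock: 30.9
tcp_pos: [0.4599, 0.1446, 0.2225]
orientation: [0.714, -0.696, 0.049, -0.049]
wrist_force: [-0.1, 0.9, 0.8]
finger_gap: 0.0797
[0.45993408 0.14464243 0.22252066] [-0.10061126  0.8760441   0.77789135] 0.07966492306953854 30.9
```

View pics/w24.png

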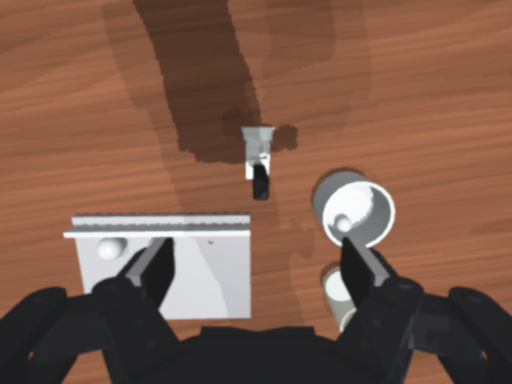

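View pics/s24c.png

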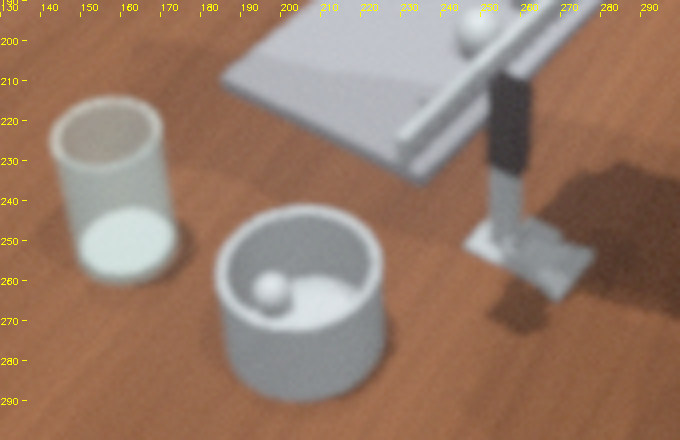

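Both views agree. The ball lies on the jar floor (side view pixel 196,262), the spoon stands upright on the bench, and the gripper is clear. I'm handing in now.

```bash
python3 - <<'E'
from workcell import env
print(env.hand_in())
E
```

```text
the job is handed in; nothing more can be done
None
```

The small ball is in the wide steel jar, and the spoon stands upright on the bench, released. I handed in with the clock at about 31 s.

**What I did**
- **Regrasp:** my first grip left the last joint at its limit. I set the spoon down on the tray, let go and took it again after a half turn of the gripper.
- **Scoop:** I slid the spoon under the ball against the fence, drew it back and lifted it with the ball in the pocket.
- **Tipping:** the arm could not tilt the tool, so I rested the back of the spoon's base on the jar rim. With the grip loosened, the spoon pivoted about 25° lip-down. A first try had failed because the base slipped inside the rim.
- **Ball stuck briefly:** it jammed between the lip and the jar wall. It dropped in when I drew the spoon back, and the jar slid along a little, probably about 1 cm.
- **Standing the spoon:** I set the lip on the bench, dragged the spoon upright in a loose grip, and let go.

**Last checks**
- The side and wrist pictures show the ball on the jar floor, the spoon flat and upright, and the beaker and the big ball in view in place. The other big ball was last clearly seen, in its nest, before the spoon was stood up.
- The gripper was open and about 0.1 m above the spoon. The wrist force was within sensor noise.
- The highest wrist force I read was about 17 N, and the fingers never touched the small ball.
- None of the last checks failed or disagreed. Earlier, the wrist camera and the arm's own readings differed by up to 4 mm sideways, so I aligned the scoop by the wrist camera alone.

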